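# Snap the cover onto the misting controller

### The arm

A 6-joint arm with a two-finger parallel gripper is mounted at the origin on the work surface. World frame = base frame: x ahead of the robot, y to its left, z up, the work surface at z = 0. Lengths are in m, angles in rad, forces in N, time in s.
With the tool pointing down it reaches from about 0.35 to 0.775 m from the base axis. Payload 7.3 kg.
Tool frame: the origin (TCP) lies midway between the tips of the shut fingers; the grasp point (between the pads) lies 19 mm behind it; z points along the fingers, x is the direction in which the jaws open and shut, and the axes are right-handed (so a half turn about z gives the same grasp; the last joint's range is limited). The gripper opens to 92 mm and grips with 3 to 60 N. Pads are 19 mm wide; open, the fingers measure 130 mm over their backs; the gripper's body (75 mm by 190 mm) begins 47 mm behind the grasp point.
Start: joints at [1.039, 0.342, 1.524, -0, 1.275, -0.146], TCP at [0.198, 0.486, 0.227] pointing down, gripper open.
Joint ranges: [-2.53, 2.53], [-0.77, 2.02], [0.04, 2.7], [-1, 4.14], [0.28, 2.66], [-3.11, 3.11]. Speed limits (rad/s): [2.57, 2.57, 3.14, 3.14, 3.14, 3.14].

### API

Orientations are given as [roll, pitch, yaw] about the fixed x, y, z axes, in that order (R = Rz(yaw) Ry(pitch) Rx(roll)).
In Python, from plant import read_state, viewer, robot, spot_in gives the robot as it stands. The module is installed in compiled form; this text tells all that it offers.
- The arm moves only by the tool play_rows, never from a script. Its argument "deltas" is a list of rows, each a list of 3 entries, a list of its own where there are three numbers: the closure, from -1 (fully open) to 1 (shut), then the shift along the tool's x, y, z in cm, then the turn, a rotation vector about the tool's x, y, z in degrees. A call has 1 to 5 rows; each row is the pose to reach, as a shift and turn from the pose commanded when the call began, along the tool's axes at that moment; what a row does not reach only later rows make up. A row lasts 1/10 s, in which the tool goes at most 50 mm and 8.59 degrees, less where a joint would pass 70% of its speed; a pose out of reach is approached as far as the arm can. A call with a gripper value outside its range is refused whole. The fingers move at their own pace and stop on an object; the grip force is fixed at half the most. Time passes only in rows, so rows that repeat a pose let the fingers close. It gives the time, the measured TCP pose, the force and the opening at its end, in the units of the state.
- read_state(): the state, without advancing time (a new reading comes with each control period).
- viewer.get_image(name): name is "scene" or "top" or "wrist"; returns the picture (480x640x3 uint8, blue, green, red); there is no depth.
- viewer.camera_info(name): a dict with "camera_matrix" (3x3 intrinsics, pixels), "k1" (the pictures are not rectified: a ray, as slopes to the right and down, at radius r is drawn at 1 + k1 r^2 times it, then the intrinsics apply), "rvec" (rotation vector, rad) and "tvec" (3), from world to camera coordinates, as OpenCV has them; the wrist camera has in their place "mount" (4x4, takes a point from camera to tool coordinates, whose origin is the TCP and whose axes are the tool frame's). Camera axes: x right, y down, z forward; pixel columns grow to the right and rows downward; lengths in m; the calibration is good to about 2 mm. A picture is of the moment at which its call begins: read the wrist's pose just before it. camera_info takes no time and is no camera call.
- robot.hand_in(): hands the job in, once; it reports no verdict.
Trained networks look in the newest picture that a camera, given by its name, has taken for a name from the list of things; names that differ only in an ending like _2 or _b are one class to them, and where a whole thing is asked for, a point or a joint stands for the part that bears it (a point fixed in the world has none). Each returns a list of dicts, best first, with "conf" (0 to 1); they miss things now and then, are a little off and sometimes report something else, mostly with a low value. They report only what shows in the picture. A call takes as long as a camera call. They do not tell look-alikes from the thing itself.
- spot_in(name, camera): "xy" ([column, row] in pixels, amid what is visible of it).
The state is a dict: "t": time; "qpos": joint angles; "qd": joint speeds; "tau": joint torques, N m; "tcp_pos": TCP position; "tool_rot": TCP orientation; "ft_force": force on the tool from outside, world axes, zero at the start; "torque": the same for the moment, N m; "finger_gap": finger opening in m.
Only numpy, scipy, OpenCV 4.12 (cv2) and the standard library are available. Lean on these libraries where they do the work, as an engineer would, in place of code of your own. Each camera call takes 0.05 s, during which the arm holds its last target.

### The job

Lay the loose grey cover on the open misting-controller box, wide end over wide end, so that all four posts poke through its holes, then let go and press it down beside each post until every post has clicked and the cover sits flush. The box gives on its soft feet, so press by feel, gently and a post at a time: leaning hard on the whole cover would crack it. Leave the other things on the bench where they are.

Things in the scene. Friction and masses are not known exactly. Their poses are not given: they have to be found in the camera images.
- cover_grip (a point): Loose grey cover plate with a black grip bar, 0.2 to 0.45 kg, lying flat, bar up. Plate 5 thick, 190 long (x), stepped outline: 136 wide over its +x half, 104 over its -x half. Bar on its middle, 64 long (x), 20 wide (y), 32 high. This point: middle of the cover, half-way up the bar, 21 above the plate's underside; x to the wide end, z up. It cracks if pressed onto the box with over 30 N
- ctrl_foot: Open grey controller box on soft feet on a fixed plate, stepped like the cover (190 long; 136 wide over its +x half, 104 over its -x half), top of its walls 62 above the bench, with four white snap posts. Origin: under its middle, on the bench; x to the wide end, z up. Laid on the pins, the cover stops about 12 above the post shoulders. Room to press: on the plate 26 inward along x from each hole, 10 towards the middle in y; farther out it tips up
- post_a (a point): Middle of a post of the box, on its flat shoulder (68 above the bench), where the cover ends up resting: wide end, left (+x +y corner, at x +78, y +50 from the box's or cover's centre). A 10 wide (x) split pin rises 21 above it, its tip 7 wide in y, tapering wider downwards. Pressing beside it takes 12 to 20 N until it clicks; then the plate stands hard on the shoulder
- post_b (a point): Middle of a post of the box, on its flat shoulder (68 above the bench), where the cover ends up resting: wide end, right (+x -y corner, at x +78, y -50). A 10 wide (x) split pin rises 21 above it, its tip 7 wide in y, tapering wider downwards. Pressing beside it takes 12 to 20 N until it clicks; then the plate stands hard on the shoulder
- post_c (a point): Middle of a post of the box, on its flat shoulder (68 above the bench), where the cover ends up resting: narrow end, left (-x +y corner, at x -78, y +34). A 10 wide (x) split pin rises 21 above it, its tip 7 wide in y, tapering wider downwards. Pressing beside it takes 12 to 20 N until it clicks; then the plate stands hard on the shoulder
- post_d (a point): Middle of a post of the box, on its flat shoulder (68 above the bench), where the cover ends up resting: narrow end, right (-x -y corner, at x -78, y -34). A 10 wide (x) split pin rises 21 above it, its tip 7 wide in y, tapering wider downwards. Pressing beside it takes 12 to 20 N until it clicks; then the plate stands hard on the shoulder
- hole_a (a point): Middle of a hole of the cover, 14 (x) by 16 (y), at the plate's underside: wide end, left (+x +y corner, at x +78, y +50 from the box's or cover's centre); belongs on post_a, and meets that point when seated
- hole_b (a point): Middle of a hole of the cover, 14 (x) by 16 (y), at the plate's underside: wide end, right (+x -y corner, at x +78, y -50); belongs on post_b, and meets that point when seated
- hole_c (a point): Middle of a hole of the cover, 14 (x) by 16 (y), at the plate's underside: narrow end, left (-x +y corner, at x -78, y +34); belongs on post_c, and meets that point when seated
- hole_d (a point): Middle of a hole of the cover, 14 (x) by 16 (y), at the plate's underside: narrow end, right (-x -y corner, at x -78, y -34); belongs on post_d, and meets that point when seated
- latch_a (a joint): Spring hook of post_a, 7 above the shoulder, overhanging the hole's outer edge in y by 3; in m: 0 when sprung out (free, or clicked over the cover), 0.001 to 0.004 while the hole's edge squeezes it in. Once clicked, the pin stands 16 above the plate
- latch_b (a joint): Spring hook of post_b, 7 above the shoulder, overhanging the hole's outer edge in y by 3; in m: 0 when sprung out (free, or clicked over the cover), 0.001 to 0.004 while the hole's edge squeezes it in. Once clicked, the pin stands 16 above the plate
- latch_c (a joint): Spring hook of post_c, 7 above the shoulder, overhanging the hole's outer edge in y by 3; in m: 0 when sprung out (free, or clicked over the cover), 0.001 to 0.004 while the hole's edge squeezes it in. Once clicked, the pin stands 16 above the plate
- latch_d (a joint): Spring hook of post_d, 7 above the shoulder, overhanging the hole's outer edge in y by 3; in m: 0 when sprung out (free, or clicked over the cover), 0.001 to 0.004 while the hole's edge squeezes it in. Once clicked, the pin stands 16 above the plate
- mount (a joint): Stiff part of the box's mounting, in m, a measure of force: 0 up to about 2 N, then 1 mm for each 15 N pressing on the box; the limit of 30 N is reached at 0.0018
- cradle (a joint): Soft feet of the box, in m: how far the box has sunk with all it carries. It starts to sink under a few N, then meets a hard stop, set differently each time, somewhere between 0.002 and 0.017; only against the stop can the posts be made to click
- screwdriver: Screwdriver, 190 long, lying between the things; bystander
- grow_log: Dark mushroom growing log, 150 long, 84 thick, lying; bystander
- mist_bottle: White bottle, 150 high, 64 across, standing; bystander
- parts_bowl: Steel bowl, 90 across, 35 high; bystander, near the robot
- spawn_jar: Glass jar with a metal lid, 100 high, 72 across; bystander
- tape_roll: Roll of tape lying flat, 90 across, 24 high; bystander
Things that resemble listed ones, but are neither listed nor needed, are in the scene too. What is shaped like the ctrl_foot but blue is not meant.

How it is judged:
On the way, in this order (a step that is already met when the one before it is completed fails the run):
1. the cover lies on the four posts, a pin through each hole (horizontal distance between hole_a and post_a below 0.007 m and z of hole_a in the frame of post_a below 0.019 m and horizontal distance between hole_b and post_b below 0.007 m and z of hole_b in the frame of post_b below 0.019 m and horizontal distance between hole_c and post_c below 0.007 m and z of hole_c in the frame of post_c below 0.019 m and horizontal distance between hole_d and post_d below 0.007 m and z of hole_d in the frame of post_d below 0.019 m), for 0.2 s.
2. all four posts have clicked over the cover (horizontal distance between hole_a and post_a below 0.005 m and z of hole_a in the frame of post_a below 0.0025 m and value of joint each of latch_a, latch_b, latch_c, latch_d below 0.0015 m and horizontal distance between hole_b and post_b below 0.005 m and z of hole_b in the frame of post_b below 0.0025 m and horizontal distance between hole_c and post_c below 0.005 m and z of hole_c in the frame of post_c below 0.0025 m and horizontal distance between hole_d and post_d below 0.005 m and z of hole_d in the frame of post_d below 0.0025 m), for 0.2 s.
At the end, for the whole second after the job is handed in: Every hole's underside is within 2.5 mm of its post's shoulder in height and 5 mm sideways, every hook has sprung back (less than 1.5 mm in), and the cover is at rest (all of step 2 and linear speed of cover below 0.01 m/s); the robot touches nothing.
It fails at once if the cover is forced onto the box with more than 30 N (value of joint mount above 0.0018 m).
It fails at once if a bystander is shoved more than 30 mm (distance of any of screwdriver, grow_log, mist_bottle, parts_bowl, spawn_jar, tape_roll from where it was at the start of the episode above 0.03 m).
It also fails if it takes over 64 s, if anything falls off the work surface, if the arm or the gripper's body presses on something with over 40 N, if the wrist force passes 120 N, or if a joint passes its speed limit or range.

## Working session

There is one attempt and no reset: what is moved stays moved. The work goes in short steps, Python scripts to look and compute and a tool call to move; the robot and the scene stay as the last step left them, time stands still between calls to the robot, and variables do not carry over. Pictures are saved under pics/ and viewed, and the job is handed in when it is done.

Besides the shell and the picture viewer there is one more tool, called after "Request:" as a command line: name --argument value ..., lists and objects as JSON in quotes. play_rows: Moves the arm, as the interface text tells. Its arguments: {"type":"object","properties":{"deltas":{"type":"array"}},"required":["deltas"]}

```bash
mkdir -p pics
cat > h.py <<'E'
import numpy as np, cv2
from plant import read_state, viewer, robot, spot_in
E
python3 - <<'E'
from h import *
s=read_state(); print({k:np.round(v,3) for k,v in s.items()})
for n in ["scene","top","wrist"]:
    im=viewer.get_image(n); cv2.imwrite(f"pics/{n}0.png",im); print(n,viewer.camera_info(n))
for n in ["cover_grip","ctrl_foot","post_a"]:
    for c in ["scene","top"]: print(n,c,spot_in(n,c))
E
```

```text
{'t': np.float64(0.0), 'qpos': array([ 1.039,  0.343,  1.525, -0.   ,  1.275, -0.146]), 'qd': array([ 0.001,  0.002,  0.001, -0.   ,  0.   ,  0.002]), 'tau': array([ -0.   , -43.121, -24.424,   0.072,   0.055,  -0.   ]), 'tcp_pos': array([0.197, 0.486, 0.226]), 'tool_rot': array([-3.141e+00,  2.000e-03,  1.185e+00]), 'ft_force': array([-0.196,  0.181,  0.682]), 'torque': array([0.082, 0.016, 0.008]), 'finger_gap': np.float64(0.092)}
scene {'camera_matrix': array([[481.61514522,   0.        , 322.40147318],
       [  0.        , 481.61514522, 237.27344041],
       [  0.        ,   0.        ,   1.        ]]), 'k1': -0.07686268101876695, 'rvec': array([ 1.79413311,  1.91240451, -0.65372152]), 'tvec': array([ 0.02082469, -0.37115561,  1.51105552])}
top {'camera_matrix': array([[485.52378451,   0.        , 316.23378984],
       [  0.        , 485.52378451, 247.33692448],
       [  0.        ,   0.        ,   1.        ]]), 'k1': 0.04498820529265459, 'rvec': array([ 2.15813978, -2.11844611,  0.19465263]), 'tvec': array([-0.00156391,  0.52388893,  1.17603109])}
wrist {'camera_matrix': arra
[... 339 characters left out ...]
 -6.69650625e-02],
       [ 8.00346140e-05, -2.48453281e-01,  9.68643877e-01,
        -1.58765690e-01],
       [ 0.00000000e+00,  0.00000000e+00,  0.00000000e+00,
         1.00000000e+00]])}
cover_grip scene [{'xy': [403.3, 271.7], 'conf': 0.92}]
cover_grip top [{'xy': [231.8, 240.0], 'conf': 0.83}]
ctrl_foot scene [{'xy': [244.6, 267.7], 'conf': 0.95}, {'xy': [407.7, 177.8], 'conf': 0.63}]
ctrl_foot top [{'xy': [223.4, 346.0], 'conf': 0.87}, {'xy': [390.0, 223.9], 'conf': 0.86}]
post_a scene [{'xy': [409.0, 176.7], 'conf': 0.82}, {'xy': [243.1, 268.1], 'conf': 0.77}]
post_a top [{'xy': [225.5, 342.2], 'conf': 0.96}, {'xy': [384.6, 220.8], 'conf': 0.63}, {'xy': [269.5, 154.4], 'conf': 0.49}]
```

View pics/top0.png

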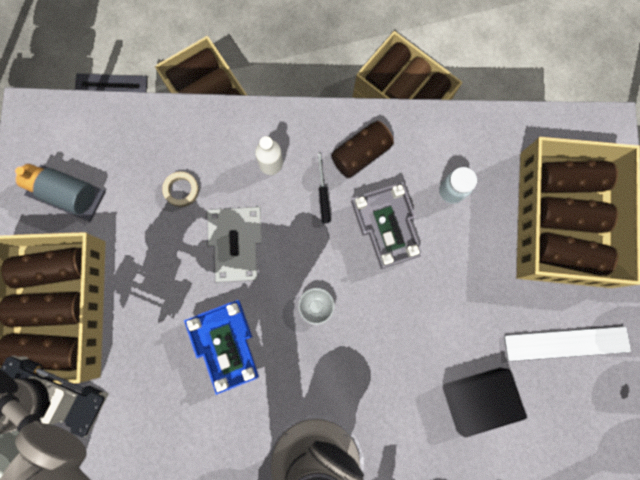

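View pics/scene0.png

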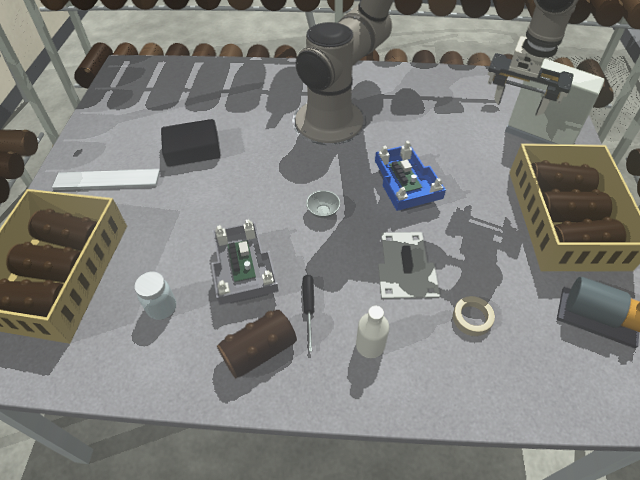

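View pics/wrist0.png

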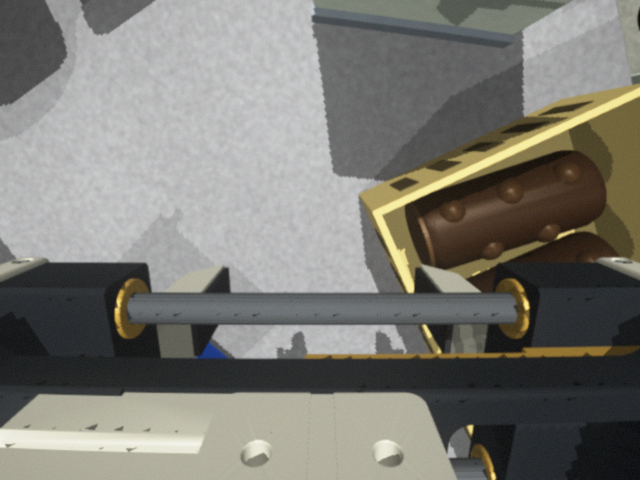

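The top view shows the grey box at (388,225), a blue look-alike at (223,346), and the cover at (234,243). The grey box fits the description, so I'll enlarge it and the cover.

Run:
```python
from h import *
im=cv2.imread("pics/top0.png")
a=cv2.resize(im[170:280,330:440],None,fx=5,fy=5,interpolation=cv2.INTER_CUBIC)[:, :400+150]
b=cv2.resize(im[195:295,195:275],None,fx=5,fy=5,interpolation=cv2.INTER_CUBIC)
cv2.imwrite("pics/cropbox.png",a); cv2.imwrite("pics/cropcov.png",b)
```

```text
(no output)
```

View pics/cropbox.png

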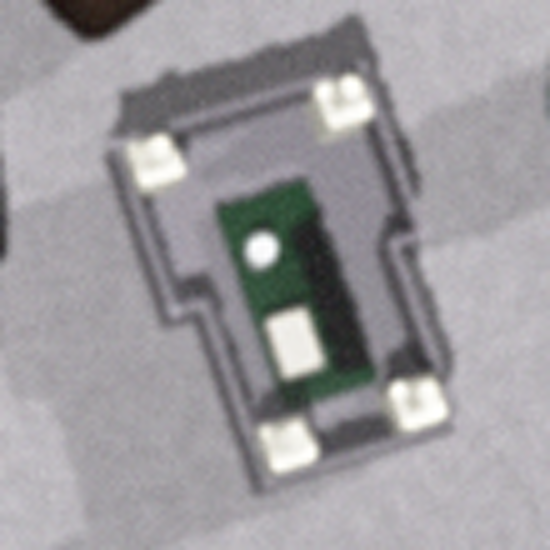

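View pics/cropcov.png

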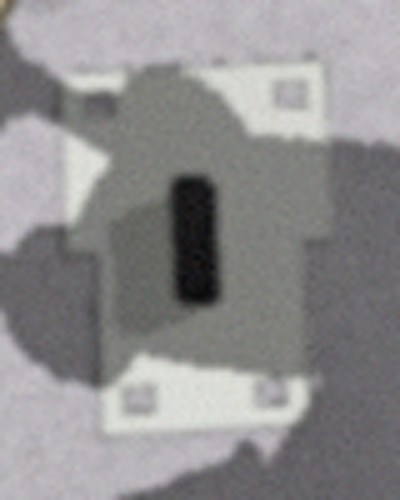

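The grey box's posts a, b, c and d are at about (362,202), (399,190), (387,259) and (413,251), with the wide end pointing up. The cover's holes are at (215,216), (253,214), (223,275) and (249,273), also with the wide end up. I'll fit both poses from these.

```bash
cat >> h.py <<'E'
from scipy.optimize import least_squares
from scipy.spatial.transform import Rotation as Ro
def cam(n,s=None):
    c=viewer.camera_info(n); K=c["camera_matrix"];k=c["k1"]
    if n=="wrist":
        s=s or read_state(); T=np.eye(4);T[:3,:3]=Ro.from_euler("xyz",s["tool_rot"]).as_matrix();T[:3,3]=s["tcp_pos"]
        M=np.linalg.inv(T@c["mount"]); R=M[:3,:3];t=M[:3,3]
    else: R=cv2.Rodrigues(c["rvec"])[0];t=c["tvec"]
    return K,k,R,t
def proj(P,cm):
    K,k,R,t=cm; p=np.atleast_2d(P)@R.T+t; u=p[:,:2]/p[:,2:]; u=u*(1+k*(u**2).sum(1,keepdims=True))
    return u*[K[0,0],K[1,1]]+K[:2,2]
def back(px,z,cm):
    K,k,R,t=cm; px=np.atleast_2d(px)
    u=cv2.undistortPoints(px.reshape(-1,1,2).astype(float),K,np.array([k,0,0,0,0.]))[:,0]
    d=np.c_[u,np.ones(len(u))]@R; o=-R.T@t
    return o+d*((z-o[2])/d[:,2])[:,None]
XY=np.array([[.078,.05],[.078,-.05],[-.078,.034],[-.078,-.034]])
def place(p,z,xy=XY):
    c,s=np.cos(p[2]),np.sin(p[2]); return np.c_[xy@np.array([[c,s],[-s,c]])+p[:2],np.full(len(xy),z)]
def fit(obs,p0):  # obs list of (px,cam,z)
    f=lambda p: np.concatenate([(proj(place(p,z),c)-px).ravel() for px,c,z in obs])
    r=least_squares(f,p0); return r.x,r.fun.reshape(-1,2)
E
python3 - <<'E'
from h import *
T=cam("top")
b=np.array([[361.6,202],[398.6,190],[387.4,258.6],[413.4,250.6]])
c=np.array([[215,215.6],[253,213.6],[223,274.6],[249,273]])
for z in (.068,.08): 
    W=back(b,z,T);p,r=fit([(b,T,z)],[*W.mean(0)[:2],0]);print(z,W.round(3).tolist(),p.round(4),np.degrees(p[2]),r.round(1).tolist())
W=back(c,.005,T);p,r=fit([(c,T,.004)],[*W.mean(0)[:2],0]);print(W.round(3).tolist(),p.round(4),np.degrees(p[2]),r.round(1).tolist())
E
```

```text
0.068 [[0.637, -0.103, 0.068], [0.67, -0.196, 0.068], [0.495, -0.167, 0.068], [0.516, -0.231, 0.068]] [ 0.5798 -0.1744  0.3241] 18.571976934073888 [[-0.4, -0.2], [0.3, 0.2], [0.0, 0.1], [0.1, -0.1]]
0.08 [[0.634, -0.102, 0.08], [0.667, -0.194, 0.08], [0.493, -0.165, 0.08], [0.514, -0.229, 0.08]] [ 0.5771 -0.1724  0.3239] 18.560474174755974 [[-0.7, -0.5], [0.4, -0.1], [-0.0, 0.4], [0.4, 0.1]]
[[0.609, 0.274, 0.005], [0.617, 0.175, 0.005], [0.455, 0.245, 0.005], [0.46, 0.179, 0.005]] [0.5357 0.2184 0.0779] 4.463828363336956 [[-0.2, 0.1], [0.2, -0.0], [-0.3, -0.0], [0.3, -0.0]]
```

```bash
cat >> h.py <<'E'
def delta(pos,yawdeg,s=None):
    s=s or read_state(); R=Ro.from_euler("xyz",s["tool_rot"])
    Rt=Ro.from_euler("xyz",[np.pi,0,np.radians(yawdeg)])
    d=R.inv().apply(np.array(pos)-s["tcp_pos"])*100; w=np.degrees((R.inv()*Rt).as_rotvec())
    return d.round(2).tolist(),w.round(2).tolist()
E
python3 -c "
from h import *
print(delta([.6025,.2236,.19],94.46))"
```

```text
([-9.11, 47.41, 3.67], [-0.0, 0.0, -26.56])
```

Request:
play_rows --deltas '[[-1, [-9.1, 47.4, 3.7], [0, 0, -26.5]], [-1, [-9.1, 47.4, 3.7], [0, 0, -26.5]], [-1, [-9.1, 47.4, 3.7], [0, 0, -26.5]], [-1, [-9.1, 47.4, 3.7], [0, 0, -26.5]], [-1, [-9.1, 47.4, 3.7], [0, 0, -26.5]]]'

```text
t: 0.95
tcp_pos: [0.3947, 0.3588, 0.2089]
tool_rot: [3.141, -0.0, 1.65]
ft_force: [0.6, 0.6, 0.3]
finger_gap: 0.0919
```

```bash
python3 -c "
from h import *
print(delta([.6025,.2236,.19],94.46))"
```

```text
([-15.13, 19.65, 1.89], [0.03, -0.02, 0.07])
```

Request:
play_rows --deltas '[[-1, [-15.1, 19.6, 1.9], [0, 0, 0]], [-1, [-15.1, 19.6, 1.9], [0, 0, 0]], [-1, [-15.1, 19.6, 1.9], [0, 0, 0]], [-1, [-15.1, 19.6, 1.9], [0, 0, 0]], [-1, [-15.1, 19.6, 1.9], [0, 0, 0]]]'

```text
t: 1.45
tcp_pos: [0.602, 0.2228, 0.1897]
tool_rot: [3.141, -0.0, 1.647]
ft_force: [0.5, 0.4, 0.1]
finger_gap: 0.092
```

Request:
play_rows --deltas '[[-1, [0, 0, 0], [0, 0, 0]], [-1, [0, 0, 0], [0, 0, 0]]]'

```text
t: 1.65
tcp_pos: [0.6007, 0.2235, 0.189]
tool_rot: [-3.14, -0.0, 1.645]
ft_force: [-0.3, -0.1, -0.7]
finger_gap: 0.092
```

Run:
```python
from h import *
s=read_state();np.save("s1.npy",s,allow_pickle=True);print(s["tcp_pos"],s["tool_rot"],s["qpos"])
im=viewer.get_image("wrist");cv2.imwrite("pics/w1.png",im)
cm=cam("wrist",s); print(proj(place([.5357,.2184,.0779],.005),cm).round(1).tolist())
```

```text
[0.60066589 0.22348648 0.18896967] [-3.14013203e+00 -1.60415584e-04  1.64529351e+00] [ 2.36505183e-01  5.85974883e-01  1.23098775e+00  4.06013306e-04
  1.32604566e+00 -1.40888710e+00]
[[370.8, 227.9], [274.2, 228.2], [358.5, 64.4], [285.4, 64.7]]
```

View pics/w1.png

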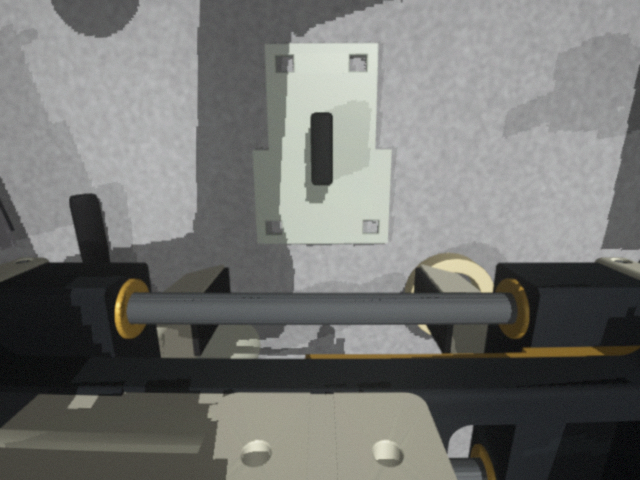

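The wrist view shows the cover with its wide end downward. The holes are near (285,64), (358,63), (273,227) and (371,226), within 1 px of the prediction. I'll refine with an enlarged crop.

Run:
```python
from h import *
im=cv2.imread("pics/w1.png")
c=[(370.8,227),(274,227),(358,64),(285,64)]
t=[cv2.resize(im[int(y)-14:int(y)+14,int(x)-14:int(x)+14],None,fx=10,fy=10,interpolation=cv2.INTER_CUBIC) for x,y in c]
g=np.vstack([np.hstack(t[:2]),np.hstack(t[2:])]); cv2.imwrite("pics/h1.png",g)
```

```text
(no output)
```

View pics/h1.png

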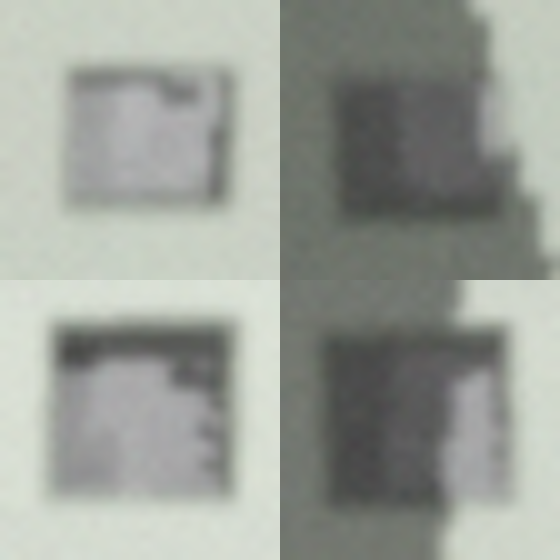

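Run:
```python
from h import *
s=np.load("s1.npy",allow_pickle=True).item();cm=cam("wrist",s)
c=np.array([[370.7,226.55],[273.65,226.95],[357.9,62.45],[284.3,63.2]])
p,r=fit([(c,cm,.005)],[.53,.22,.07]);print(p.round(4),np.degrees(p[2]).round(2),r.round(1).tolist()); np.save("cov.npy",p)
# bar top check
print(proj([[*p[:2],.037]],cm).round(1))
print(delta([p[0],p[1],.12],90+np.degrees(p[2])), delta([p[0],p[1],.005],90+np.degrees(p[2])))
```

```text
[0.5343 0.2177 0.0805] 4.61 [[-0.2, -0.2], [0.2, 0.0], [-0.2, 0.2], [0.2, -0.1]]
[[321.6 149. ]]
([-0.18, -6.59, 6.95], [-0.06, -0.02, -0.25]) ([-0.18, -6.58, 18.45], [-0.06, -0.02, -0.25])
```

Request:
play_rows --deltas '[[-1, [-0.2, -6.6, 5], [0, 0, -0.3]], [-1, [-0.2, -6.6, 9], [0, 0, -0.3]], [-1, [-0.2, -6.6, 13], [0, 0, -0.3]], [-1, [-0.2, -6.6, 16.0], [0, 0, -0.3]], [-1, [-0.2, -6.6, 17.0], [0, 0, -0.3]]]'

```text
t: 2.2
tcp_pos: [0.5311, 0.2181, 0.0171]
tool_rot: [-3.135, 0.001, 1.655]
ft_force: [0.0, 0.5, 0.6]
finger_gap: 0.092
```

Request:
play_rows --deltas '[[-1, [0, 0, 0.4], [0, 0, 0]], [-1, [0, 0, 0.8], [0, 0, 0]], [-1, [0, 0, 0.8], [0, 0, 0]]]'

```text
t: 2.5
tcp_pos: [0.5357, 0.2179, 0.0132]
tool_rot: [3.139, -0.001, 1.653]
ft_force: [0.0, -0.1, -0.2]
finger_gap: 0.0919
```

Run:
```python
from h import *
p=np.load("cov.npy")
s=read_state();print(s["tcp_pos"],s["tool_rot"],s["ft_force"]);print(delta([p[0],p[1],.009],90+np.degrees(p[2])))
```

```text
[0.5356822  0.21787938 0.01324843] [ 3.13892368e+00 -5.66370302e-04  1.65306327e+00] [ 0.02082299 -0.11782858 -0.23552608]
([-0.01, -0.14, 0.42], [0.15, -0.03, 0.1])
```

Request:
play_rows --deltas '[[-1, [0, 0, 0.2], [0, 0, 0]], [-1, [0, 0, 0.2], [0, 0, 0]], [1, [0, 0, 0.2], [0, 0, 0]], [1, [0, 0, 0.2], [0, 0, 0]], [1, [0, 0, 0.2], [0, 0, 0]]]'

```text
t: 3.0
tcp_pos: [0.5348, 0.2173, 0.01]
tool_rot: [3.141, -0.0, 1.653]
ft_force: [-0.2, 0.7, -0.1]
finger_gap: 0.0721
```

Request:
play_rows --deltas '[[1, [0, 0, 0], [0, 0, 0]], [1, [0, 0, 0], [0, 0, 0]], [1, [0, 0, 0], [0, 0, 0]], [1, [0, 0, 0], [0, 0, 0]]]'

```text
t: 3.4
tcp_pos: [0.5347, 0.2174, 0.0098]
tool_rot: [3.142, -0.0, 1.653]
ft_force: [0.5, -0.1, 0.3]
finger_gap: 0.0405
```

Run:
```python
from h import *
s=read_state();np.save("sg.npy",s,allow_pickle=True);print(s["tcp_pos"],s["tool_rot"],s["ft_force"],s["finger_gap"])
p=np.load("cov.npy");R=Ro.from_euler("xyz",s["tool_rot"]);print(R.inv().apply(np.r_[p[:2],0]-s["tcp_pos"]))
b=np.array([.579,-.174]);yaw=np.radians(108.57);ty=np.array([np.sin(yaw),-np.cos(yaw)])
print(b+.067*ty)
```

```text
[0.53469675 0.21737312 0.00984426] [ 3.14159132e+00 -2.96176971e-05  1.65281781e+00] [ 0.45621095 -0.11604525  0.31863325] 0.04051951353416152
[ 0.00037013 -0.00039268  0.00984427]
[ 0.64251166 -0.15266298]
```

Request:
play_rows --deltas '[[-1, [0, 0, -2], [0, 0, 0]], [-1, [0, 0, -6], [0, 0, 0]], [-1, [0, 0, -11], [0, 0, 0]], [-1, [0, 0, -16], [0, 0, 0]], [-1, [0, 0, -18], [0, 0, 0]]]'

```text
t: 3.9
tcp_pos: [0.5365, 0.2179, 0.1953]
tool_rot: [3.134, -0.001, 1.653]
ft_force: [0.8, 1.0, 0.9]
finger_gap: 0.0759
```

Run:
```python
from h import *
print(delta([.6425,-.1527,.25],108.57))
```

```text
([-37.8, 7.57, -5.46], [0.47, -0.03, -13.87])
```

Request:
play_rows --deltas '[[-1, [-37.8, 7.6, -6.0], [0, 0, -13.9]], [-1, [-37.8, 7.6, -6.0], [0, 0, -13.9]], [-1, [-37.8, 7.6, -6.0], [0, 0, -13.9]], [-1, [-37.8, 7.6, -6.0], [0, 0, -13.9]], [-1, [-37.8, 7.6, -6.0], [0, 0, -13.9]]]'

```text
t: 4.4
tcp_pos: [0.6023, -0.0186, 0.2282]
tool_rot: [3.141, -0.0, 1.896]
ft_force: [1.2, 0.2, -1.2]
finger_gap: 0.0915
```

Run:
```python
from h import *
print(delta([.6425,-.1527,.25],108.57))
```

```text
([-13.99, -0.47, -2.18], [0.02, -0.0, 0.04])
```

Request:
play_rows --deltas '[[-1, [-14.0, -0.5, -2.3], [0, 0, 0]], [-1, [-14.0, -0.5, -2.3], [0, 0, 0]], [-1, [-14.0, -0.5, -2.3], [0, 0, 0]], [-1, [-14.0, -0.5, -2.3], [0, 0, 0]], [-1, [-14.0, -0.5, -2.3], [0, 0, 0]]]'

```text
t: 4.9
tcp_pos: [0.6419, -0.1518, 0.2501]
tool_rot: [-3.141, -0.001, 1.893]
ft_force: [0.0, 0.3, -0.3]
finger_gap: 0.0916
```

Request:
play_rows --deltas '[[-1, [0, 0, 0], [0, 0, 0]], [-1, [0, 0, 0], [0, 0, 0]]]'

```text
t: 5.1
tcp_pos: [0.6419, -0.1493, 0.2508]
tool_rot: [-3.141, -0.001, 1.897]
ft_force: [0.2, 0.4, -0.3]
finger_gap: 0.0917
```

Run:
```python
from h import *
s=read_state();np.save("s2.npy",s,allow_pickle=True);print(s["tcp_pos"],s["tool_rot"],s["qd"].round(3))
im=viewer.get_image("wrist");cv2.imwrite("pics/w2.png",im)
cm=cam("wrist",s); q=proj(place([.5785,-.174,.324],.068),cm);print(q.round(1).tolist())
q2=proj(place([.5785,-.174,.324],.089),cm);print(q2.round(1).tolist())
t=[cv2.resize(im[int(y)-20:int(y)+20,int(x)-20:int(x)+20],None,fx=8,fy=8,interpolation=cv2.INTER_CUBIC) for x,y in (q+q2)/2]
print(((q+q2)/2).astype(int)-20)
cv2.imwrite("pics/h2.png",np.vstack([np.hstack(t[:2]),np.hstack(t[2:])]))
```

```text
[ 0.64187097 -0.14931889  0.25076384] [-3.14143761e+00 -5.95127377e-04  1.89724335e+00] [ 0.002 -0.003 -0.005 -0.002  0.001 -0.001]
[[367.6, 225.7], [270.5, 225.6], [355.8, 61.0], [282.2, 60.9]]
[[370.4, 230.5], [267.3, 230.4], [358.2, 55.0], [279.5, 54.9]]
[[349 208]
 [248 207]
 [337  37]
 [260  37]]
```

View pics/w2.png

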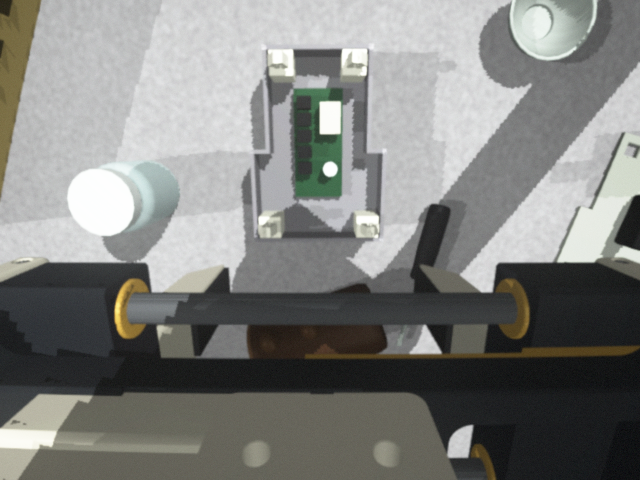

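View pics/h2.png

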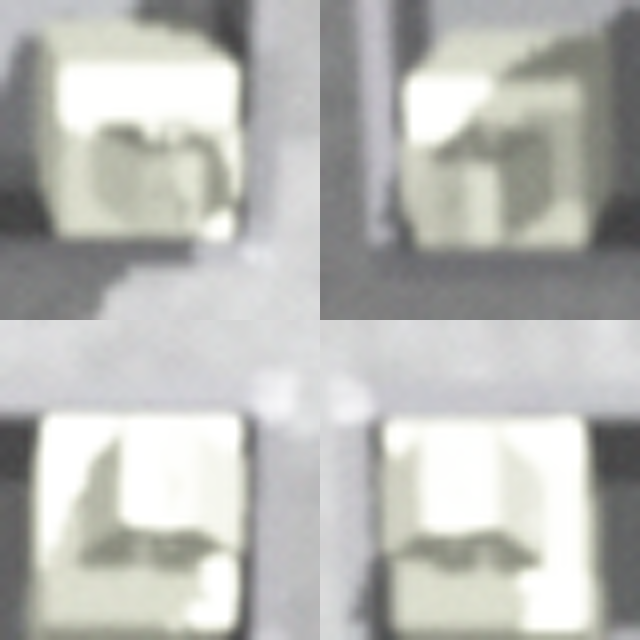

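Run:
```python
from h import *
s=np.load("s2.npy",allow_pickle=True).item();cm=cam("wrist",s)
oc=np.array([[378.6,237.6],[257.9,237.6],[366.8,48.1],[267.8,48.4]]);ic=np.array([356,280.7,341.6,293.6])
sg=np.sign(XY)
def f(q):
    o=proj(place(q[:3],.068,XY+sg*q[3:5]),cm)-oc
    i=proj(place(q[:3],.068,XY+sg*[1,-1]*q[3:5]),cm)[:,0]-ic
    return np.r_[o.ravel(),i]
r=least_squares(f,[.579,-.174,.324,.011,.011]);print(r.x.round(4),np.degrees(r.x[2]),r.fun.round(1))
np.save("box.npy",r.x[:3])
im=cv2.imread("pics/w2.png");S=4;x0,y0=240,30
g=cv2.resize(im[y0:250,x0:400],None,fx=3.5,fy=2.7*0+2.7,interpolation=cv2.INTER_CUBIC)
def dr(P,col):
    q=(proj(P,cm)-[x0,y0]+.5)*[3.5,2.7]; cv2.polylines(g,[np.round(q).astype(int)],True,col,1)
p=r.x[:3]
for x,y in XY:
    for w,h,z,c in((.0115,.0115,.068,(0,0,255)),(.005,.0035,.089,(0,255,0)),(.005,.0035,.068,(255,0,0))):
        dr(place(p,z,np.array([[x-w,y-h],[x+w,y-h],[x+w,y+h],[x-w,y+h]])),c)
o=np.array([[.095,.068],[.095,-.068],[0,-.068],[0,-.052],[-.095,-.052],[-.095,.052],[0,.052],[0,.068]])
dr(place(p,.062,o),(0,255,255))
cv2.imwrite("pics/ov2.png",g)
```

```text
[ 0.5797 -0.1748  0.3277  0.0117  0.0117] 18.773996005495054 [-0.9 -0.2  1.   0.   0.6  0.  -0.2 -0.  -0.9  0.7  0.1 -0.4]
```

View pics/ov2.png

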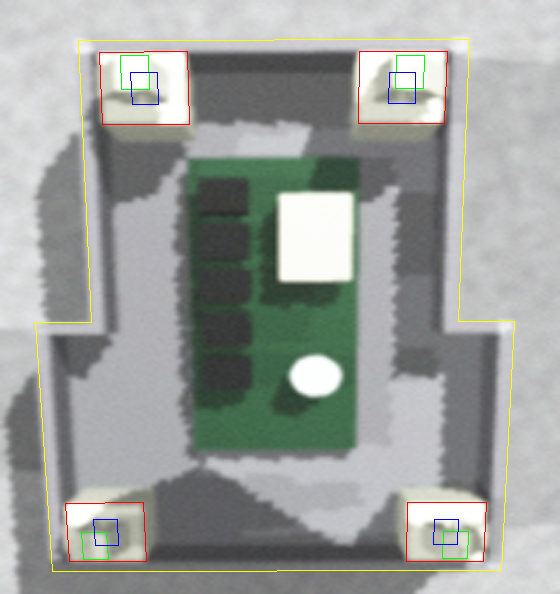

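The overlay matches the shoulders, pins and walls. The box is at (0.580,-0.175), yaw 18.8°. Next I'll go back and grasp the cover.

Run:
```python
from h import *
p=np.load("cov.npy");print(delta([*p[:2],.19],90+np.degrees(p[2])))
```

```text
([38.22, 1.58, 6.1], [-0.01, -0.02, 14.09])
```

Request:
play_rows --deltas '[[-1, [38.2, 1.6, 6.1], [0, 0, 14.1]], [-1, [38.2, 1.6, 6.1], [0, 0, 14.1]], [-1, [38.2, 1.6, 6.1], [0, 0, 14.1]], [-1, [38.2, 1.6, 6.1], [0, 0, 14.1]], [-1, [38.2, 1.6, 6.1], [0, 0, 14.1]]]'

```text
t: 5.65
tcp_pos: [0.5719, 0.0888, 0.2115]
tool_rot: [3.141, -0.0, 1.65]
ft_force: [1.3, -0.4, 1.4]
finger_gap: 0.0918
```

Run:
```python
from h import *
p=np.load("cov.npy");print(delta([*p[:2],.10],90+np.degrees(p[2])))
```

```text
([13.15, -2.73, 11.15], [0.04, -0.01, -0.05])
```

Request:
play_rows --deltas '[[-1, [13.1, -2.7, 2.5], [0, 0, 0]], [-1, [13.1, -2.7, 4], [0, 0, 0]], [-1, [13.1, -2.7, 6], [0, 0, 0]], [-1, [13.1, -2.7, 10], [0, 0, 0]], [-1, [13.1, -2.7, 12], [0, 0, 0]]]'

```text
t: 6.15
tcp_pos: [0.5331, 0.2166, 0.0886]
tool_rot: [-3.138, 0.001, 1.654]
ft_force: [-0.5, 0.1, -0.6]
finger_gap: 0.0916
```

Request:
play_rows --deltas '[[-1, [0, 0, 0], [0, 0, 0]], [-1, [0, 0, 0], [0, 0, 0]]]'

```text
t: 6.35
tcp_pos: [0.5361, 0.2151, 0.0921]
tool_rot: [3.141, -0.0, 1.65]
ft_force: [0.2, -0.0, 1.1]
finger_gap: 0.0921
```

Run:
```python
from h import *
p=np.load("cov.npy");print(delta([*p[:2],.0095],90+np.degrees(p[2])))
```

```text
([0.27, -0.17, 8.26], [0.04, -0.01, -0.07])
```

Request:
play_rows --deltas '[[-1, [0.27, -0.17, 4], [0, 0, 0]], [-1, [0.27, -0.17, 7.2], [0, 0, 0]], [-1, [0.27, -0.17, 8.2], [0, 0, 0]], [-1, [0.27, -0.17, 8.2], [0, 0, 0]], [1, [0.27, -0.17, 8.2], [0, 0, 0]]]'

```text
t: 6.85
tcp_pos: [0.5356, 0.2174, 0.0114]
tool_rot: [3.138, -0.001, 1.649]
ft_force: [1.2, 0.3, 0.9]
finger_gap: 0.0873
```

Request:
play_rows --deltas '[[1, [0, 0, 0], [0, 0, 0]], [1, [0, 0, 0], [0, 0, 0]], [1, [0, 0, 0], [0, 0, 0]], [1, [0, 0, 0], [0, 0, 0]], [1, [0, 0, 0], [0, 0, 0]]]'

```text
t: 7.35
tcp_pos: [0.5342, 0.2172, 0.0095]
tool_rot: [3.141, -0.0, 1.649]
ft_force: [0.2, -0.1, -0.2]
finger_gap: 0.0481
```

Request:
play_rows --deltas '[[1, [0, 0, 0], [0, 0, 0]], [1, [0, 0, 0], [0, 0, 0]], [1, [0, 0, 0], [0, 0, 0]], [1, [0, 0, 0], [0, 0, 0]]]'

```text
t: 7.75
tcp_pos: [0.5341, 0.2172, 0.0093]
tool_rot: [3.142, -0.0, 1.649]
ft_force: [-0.7, 0.6, -0.5]
finger_gap: 0.0201
```

Run:
```python
from h import *
s=read_state();np.save("sg.npy",s,allow_pickle=True);print(s["tcp_pos"],s["tool_rot"],s["ft_force"],s["finger_gap"])
p=np.load("cov.npy");R=Ro.from_euler("xyz",s["tool_rot"]);print(R.inv().apply(np.r_[p[:2],0]-s["tcp_pos"]), np.degrees(s["tool_rot"][2]-p[2])-90)
```

```text
[0.53410554 0.21722271 0.00932898] [ 3.14158288e+00 -1.42360300e-04  1.64930216e+00] [-0.71831024  0.60920241 -0.46048701] 0.020084608097542214
[0.00047128 0.00020712 0.00932905] -0.11211016296410037
```

Request:
play_rows --deltas '[[1, [0, 0, -1], [0, 0, 0]], [1, [0, 0, -4], [0, 0, 0]], [1, [0, 0, -8], [0, 0, 0]], [1, [0, 0, -12], [0, 0, 0]], [1, [0, 0, -15], [0, 0, 0]]]'

```text
t: 8.25
tcp_pos: [0.5344, 0.2172, 0.1624]
tool_rot: [3.139, -0.0, 1.649]
ft_force: [0.4, 0.5, -2.3]
finger_gap: 0.02
```

Run:
```python
from h import *
p=np.load("box.npy");print(delta([*p[:2],.16],90+np.degrees(p[2])),read_state()["ft_force"])
```

```text
([-39.43, 1.45, 0.23], [0.13, -0.01, -14.28]) [ 0.38421392  0.54124774 -2.2839785 ]
```

Request:
play_rows --deltas '[[1, [-4, 0.1, 0], [0, 0, -1.5]], [1, [-8, 0.3, 0], [0, 0, -3]], [1, [-12, 0.4, 0], [0, 0, -4.5]], [1, [-16, 0.6, 0], [0, 0, -6]], [1, [-20, 0.7, 0], [0, 0, -7.5]]]'

```text
t: 8.75
tcp_pos: [0.5565, 0.0167, 0.1598]
tool_rot: [-3.142, -0.0, 1.781]
ft_force: [0.0, -0.4, -2.1]
finger_gap: 0.0197
```

Request:
play_rows --deltas '[[1, [-4, -0.4, 0], [0, 0, -1.4]], [1, [-8, -0.9, 0], [0, 0, -2.8]], [1, [-12, -1.3, 0], [0, 0, -4.2]], [1, [-16, -1.7, 0], [0, 0, -5.5]], [1, [-18, -1.9, 0], [0, 0, -6.8]]]'

```text
t: 9.25
tcp_pos: [0.5753, -0.1651, 0.1596]
tool_rot: [-3.141, 0.001, 1.897]
ft_force: [0.2, 0.7, -3.0]
finger_gap: 0.02
```

Request:
play_rows --deltas '[[1, [0, 0, 0], [0, 0, 0]], [1, [0, 0, 0], [0, 0, 0]]]'

```text
t: 9.45
tcp_pos: [0.5751, -0.1617, 0.1593]
tool_rot: [-3.141, -0.001, 1.897]
ft_force: [-0.5, 1.2, -2.2]
finger_gap: 0.0202
```

Run:
```python
from h import *
p=np.load("box.npy");print(delta([*p[:2],.11],90+np.degrees(p[2])),read_state()["ft_force"],read_state()["tcp_pos"])
im=viewer.get_image("wrist");cv2.imwrite("pics/w3.png",im)
```

```text
([-1.39, 0.02, 4.93], [-0.02, -0.06, -0.06]) [-0.47988383  1.22088776 -2.15217461] [ 0.57512906 -0.16165668  0.15932715]
```

View pics/w3.png

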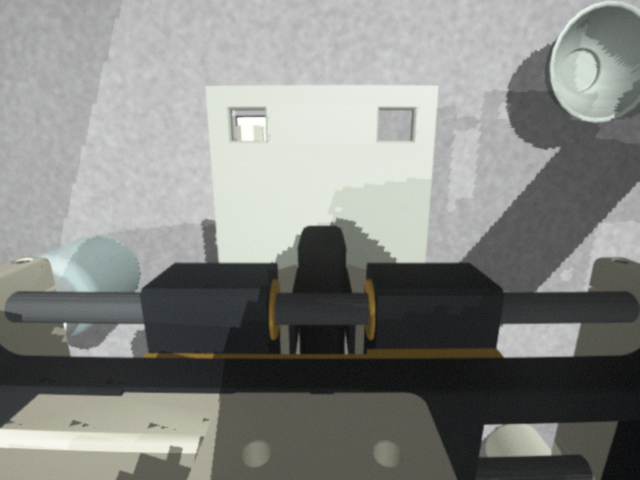

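Request:
play_rows --deltas '[[1, [-1.4, 0, 1.5], [0, 0, 0]], [1, [-1.4, 0, 3.5], [0, 0, 0]], [1, [-1.4, 0, 5.2], [0, 0, 0]], [1, [-1.4, 0, 5.4], [0, 0, 0]], [1, [-1.4, 0, 5.4], [0, 0, 0]]]'

```text
t: 10.0
tcp_pos: [0.58, -0.1745, 0.1047]
tool_rot: [-3.141, -0.001, 1.9]
ft_force: [0.1, 0.4, -2.2]
finger_gap: 0.02
```

Request:
play_rows --deltas '[[1, [0, 0, 0], [0, 0, 0]], [1, [0, 0, 0], [0, 0, 0]]]'

```text
t: 10.2
tcp_pos: [0.5807, -0.1751, 0.1064]
tool_rot: [3.14, 0.001, 1.899]
ft_force: [0.5, -0.1, -2.9]
finger_gap: 0.0197
```

Run:
```python
from h import *
p=np.load("box.npy");s=read_state();print(delta([*p[:2],.105],90+np.degrees(p[2])),s["ft_force"],s["tcp_pos"])
im=viewer.get_image("wrist");cv2.imwrite("pics/w4.png",im)
cv2.imwrite("pics/w4c.png",cv2.resize(im[80:270,190:450],None,fx=3,fy=3,interpolation=cv2.INTER_CUBIC))
cm=cam("wrist",s)
z=s["tcp_pos"][2]-.0093
yaw=s["tool_rot"][2]-np.pi/2
print("cover holes top if held as thought",proj(place([*s["tcp_pos"][:2],yaw],z+.005),cm)[2:].round(1).tolist())
print("pin tips",proj(place(p,.089),cm)[2:].round(1).tolist())
```

```text
([0.06, -0.09, 0.14], [0.08, 0.07, 0.04]) [ 0.54656141 -0.12475555 -2.85175496] [ 0.58072265 -0.17508029  0.10637322]
cover holes top if held as thought [[396.8, 124.5], [248.5, 124.6]]
pin tips [[392.7, 124.5], [255.3, 124.5]]
```

View pics/w4c.png

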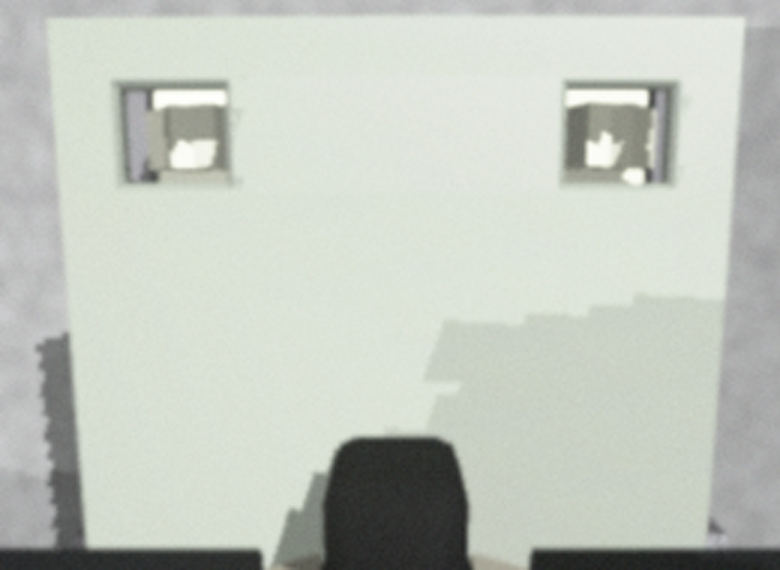

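Both narrow-end pins show inside the holes: the holes are centred at (247,124) and (396,124), the pin tips at about (254,125) and (392,125). That leaves under 1 mm of offset, so I'll correct and lower.

Request:
play_rows --deltas '[[1, [0.06, -0.05, 0], [0, 0, 0]], [1, [0.06, -0.05, 0.3], [0, 0, 0]], [1, [0.06, -0.05, 0.6], [0, 0, 0]], [1, [0.06, -0.05, 0.8], [0, 0, 0]], [1, [0.06, -0.05, 0.8], [0, 0, 0]]]'

```text
t: 10.75
tcp_pos: [0.5792, -0.1745, 0.0968]
tool_rot: [-3.141, -0.001, 1.899]
ft_force: [-0.3, -0.0, -2.9]
finger_gap: 0.0198
```

Run:
```python
from h import *
p=np.load("box.npy");s=read_state();print(delta([*p[:2],.0895],90+np.degrees(p[2])),s["ft_force"],s["tcp_pos"])
im=viewer.get_image("wrist");cv2.imwrite("pics/w5.png",im)
cv2.imwrite("pics/w5c.png",cv2.resize(im[80:270,190:450],None,fx=3,fy=3,interpolation=cv2.INTER_CUBIC))
cv2.imwrite("pics/s5.png",cv2.resize(viewer.get_image("scene")[190:310,190:300],None,fx=5,fy=5,interpolation=cv2.INTER_CUBIC))
```

```text
([-0.05, 0.04, 0.73], [-0.04, -0.04, 0.02]) [-0.32714239 -0.022337   -2.93479178] [ 0.57916661 -0.17446618  0.09679247]
```

View pics/w5c.png

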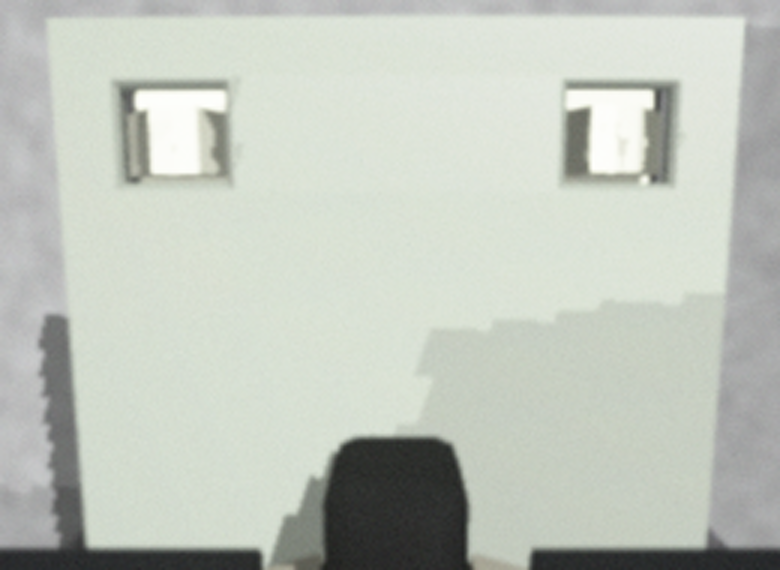

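View pics/s5.png

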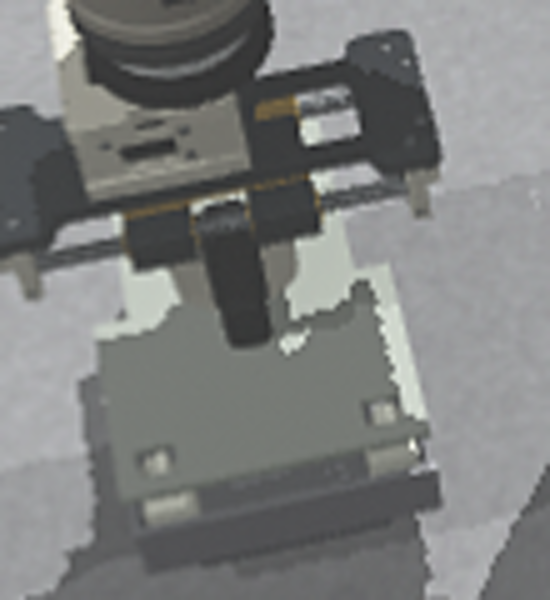

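Request:
play_rows --deltas '[[1, [0, 0.07, 0], [0, 0, 0]], [1, [0, 0.07, 0.2], [0, 0, 0]], [1, [0, 0.07, 0.4], [0, 0, 0]], [1, [0, 0.07, 0.4], [0, 0, 0]]]'

```text
t: 11.25
tcp_pos: [0.5799, -0.1742, 0.0929]
tool_rot: [-3.141, -0.001, 1.899]
ft_force: [0.6, -0.0, -2.8]
finger_gap: 0.0197
```

Run:
```python
from h import *
p=np.load("box.npy");s=read_state();print(delta([*p[:2],.0895],90+np.degrees(p[2])),s["ft_force"],s["tcp_pos"])
im=viewer.get_image("wrist");cv2.imwrite("pics/w6c.png",cv2.resize(im[80:160,190:450],None,fx=3,fy=3,interpolation=cv2.INTER_CUBIC))
```

```text
([-0.05, -0.03, 0.34], [-0.03, -0.03, 0.02]) [ 0.60339629 -0.04701938 -2.78440741] [ 0.57987062 -0.17421743  0.09292512]
```

View pics/w6c.png

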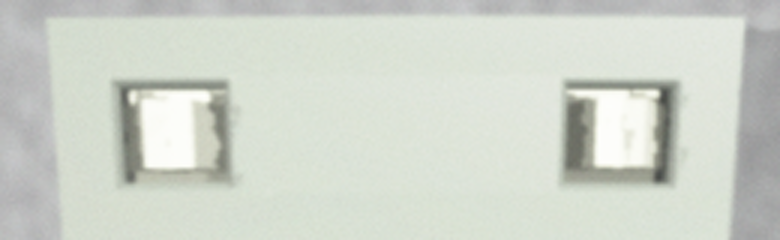

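Request:
play_rows --deltas '[[1, [0, 0, 0.1], [0, 0, 0]], [1, [0, 0, 0.2], [0, 0, 0]], [1, [0, 0, 0.2], [0, 0, 0]]]'

```text
t: 11.6
tcp_pos: [0.58, -0.1743, 0.0912]
tool_rot: [-3.141, -0.0, 1.899]
ft_force: [-0.1, 0.0, -3.5]
finger_gap: 0.0195
```

Request:
play_rows --deltas '[[1, [0, 0, 0.1], [0, 0, 0]], [1, [0, 0, 0.1], [0, 0, 0]]]'

```text
t: 11.8
tcp_pos: [0.5801, -0.1743, 0.0903]
tool_rot: [3.142, -0.0, 1.899]
ft_force: [-0.1, 0.4, -2.8]
finger_gap: 0.0201
```

Request:
play_rows --deltas '[[1, [0, 0, 0.1], [0, 0, 0]], [1, [0, 0, 0.1], [0, 0, 0]]]'

```text
t: 12.0
tcp_pos: [0.5802, -0.1743, 0.0897]
tool_rot: [3.141, 0.0, 1.899]
ft_force: [-1.0, 0.3, 0.2]
finger_gap: 0.0198
```

Request:
play_rows --deltas '[[1, [0, 0, 0.1], [0, 0, 0]], [1, [0, 0, 0.1], [0, 0, 0]]]'

```text
t: 12.2
tcp_pos: [0.5802, -0.1743, 0.0887]
tool_rot: [3.141, 0.0, 1.899]
ft_force: [-1.9, 0.9, 3.3]
finger_gap: 0.02
```

Request:
play_rows --deltas '[[-1, [0, 0, -0.1], [0, 0, 0]], [-1, [0, 0, -0.1], [0, 0, 0]], [-1, [0, 0, -0.1], [0, 0, 0]], [-1, [0, 0, -0.1], [0, 0, 0]], [-1, [0, 0, -0.1], [0, 0, 0]]]'

```text
t: 12.7
tcp_pos: [0.5801, -0.1744, 0.0892]
tool_rot: [-3.142, -0.0, 1.899]
ft_force: [-0.2, 0.1, 0.2]
finger_gap: 0.0554
```

Request:
play_rows --deltas '[[-1, [0, -3, -4], [0, 0, 0]], [-1, [0, 0, -9], [0, 0, 0]], [-1, [0, 4, -14], [0, 0, 0]], [-1, [0, 6.3, -16], [0, 0, 0]], [-1, [0, 6.3, -16], [0, 0, 0]]]'

```text
t: 13.2
tcp_pos: [0.6446, -0.1533, 0.2554]
tool_rot: [3.131, 0.007, 1.901]
ft_force: [-1.1, -1.0, 0.5]
finger_gap: 0.0909
```

Request:
play_rows --deltas '[[1, [0, 0, 0], [0, 0, 0]], [1, [0, 0, 0], [0, 0, 0]]]'

```text
t: 13.4
tcp_pos: [0.6384, -0.154, 0.2474]
tool_rot: [-3.138, -0.002, 1.899]
ft_force: [0.7, -0.1, -0.6]
finger_gap: 0.0801
```

Run:
```python
from h import *
s=read_state();np.save("s7.npy",s,allow_pickle=True);print(s["ft_force"],s["tcp_pos"],s["finger_gap"])
im=viewer.get_image("wrist");cv2.imwrite("pics/w7.png",im)
cv2.imwrite("pics/w7c.png",cv2.resize(im[30:260,230:410],None,fx=3,fy=2.6,interpolation=cv2.INTER_CUBIC))
cv2.imwrite("pics/s7.png",cv2.resize(viewer.get_image("scene")[190:310,190:300],None,fx=5,fy=5,interpolation=cv2.INTER_CUBIC))
```

```text
[ 0.74409252 -0.11961041 -0.5929928 ] [ 0.63842375 -0.15402396  0.24738714] 0.0801225594815692
```

View pics/w7c.png

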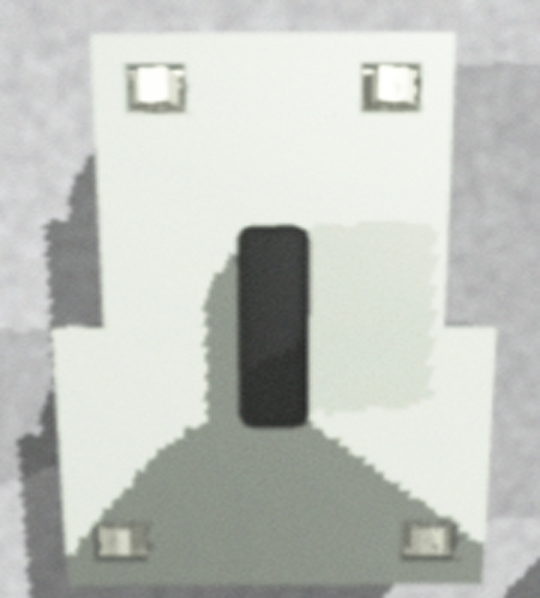

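View pics/s7.png

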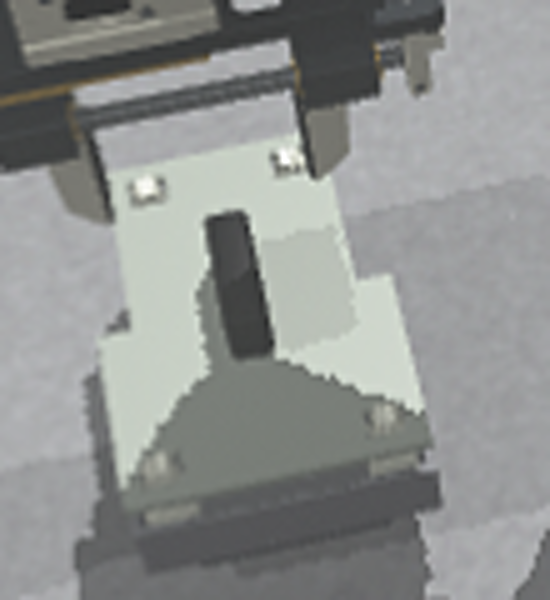

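All four pins show through their holes: narrow-end tips at crop (155,85) and (395,85), wide-end at (122,542) and (430,540). Next I'll close the fingers and go to the press point beside post a.

```bash
cat >> h.py <<'E'
C=[.580,-.1745,.328]
PR=np.array([[.052,.040],[.052,-.040],[-.052,.024],[-.052,-.024]])
def press(i,z): return delta([*place(C,0,PR)[i][:2],z],90+np.degrees(C[2]))
E
python3 - <<'E'
from h import *
print(place(C,0,PR).round(4)); print(press(0,.10))
E
```

```text
[[ 0.6163 -0.1199  0.    ]
 [ 0.6421 -0.1956  0.    ]
 [ 0.523  -0.1685  0.    ]
 [ 0.5385 -0.214   0.    ]]
([3.93, -0.94, 14.76], [-0.17, -0.13, -0.04])
```

Request:
play_rows --deltas '[[1, [3.9, -0.9, 3], [0, 0, 0]], [1, [3.9, -0.9, 7], [0, 0, 0]], [1, [3.9, -0.9, 11], [0, 0, 0]], [1, [3.9, -0.9, 12.5], [0, 0, 0]], [1, [3.9, -0.9, 12.5], [0, 0, 0]]]'

```text
t: 14.0
tcp_pos: [0.6159, -0.1197, 0.1206]
tool_rot: [-3.135, -0.005, 1.898]
ft_force: [0.3, 0.5, -0.3]
finger_gap: 0.0324
```

Request:
play_rows --deltas '[[1, [0, 0, 0], [0, 0, 0]], [1, [0, 0, 0], [0, 0, 0]], [1, [0, 0, 0], [0, 0, 0]], [1, [0, 0, 0], [0, 0, 0]], [1, [0, 0, 0], [0, 0, 0]]]'

```text
t: 14.5
tcp_pos: [0.6189, -0.1201, 0.125]
tool_rot: [3.141, 0.001, 1.899]
ft_force: [0.6, 0.7, -0.7]
finger_gap: 0.0003
```

Run:
```python
from h import *
s=read_state();print(s["tcp_pos"],s["ft_force"]); print(press(0,.09))
im=viewer.get_image("scene");cv2.imwrite("pics/s8.png",cv2.resize(im[160:310,180:310],None,fx=4.5,fy=4,interpolation=cv2.INTER_CUBIC))
```

```text
[ 0.61888289 -0.12008662  0.12496945] [ 0.63290211  0.65335334 -0.70016125]
([0.1, -0.24, 3.5], [0.05, 0.03, 0.0])
```

View pics/s8.png

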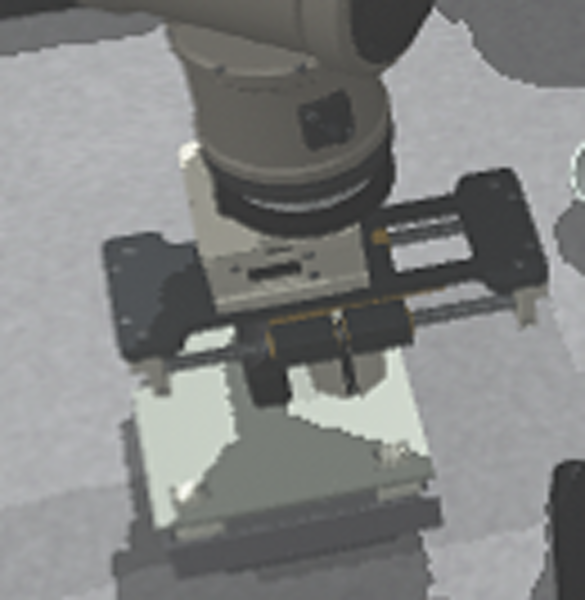

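Fingers are shut and hovering beside post a. Now I'll descend.

Request:
play_rows --deltas '[[1, [0.1, -0.25, 1.5], [0, 0, 0]], [1, [0.1, -0.25, 3.0], [0, 0, 0]], [1, [0.1, -0.25, 3.5], [0, 0, 0]], [1, [0.1, -0.25, 3.6], [0, 0, 0]], [1, [0.1, -0.25, 3.6], [0, 0, 0]]]'

```text
t: 15.05
tcp_pos: [0.6163, -0.12, 0.0887]
tool_rot: [3.141, 0.0, 1.899]
ft_force: [-0.4, 0.4, 0.6]
finger_gap: 0.0002
```

Request:
play_rows --deltas '[[1, [0, 0, 0.2], [0, 0, 0]], [1, [0, 0, 0.4], [0, 0, 0]], [1, [0, 0, 0.4], [0, 0, 0]]]'

```text
t: 15.35
tcp_pos: [0.6164, -0.1198, 0.0849]
tool_rot: [3.14, 0.0, 1.899]
ft_force: [0.6, 0.0, 3.3]
finger_gap: 0.0002
```

Request:
play_rows --deltas '[[1, [0, 0, 0.1], [0, 0, 0]], [1, [0, 0, 0.1], [0, 0, 0]]]'

```text
t: 15.55
tcp_pos: [0.6164, -0.1198, 0.0838]
tool_rot: [3.141, 0.0, 1.899]
ft_force: [1.2, 1.1, 3.7]
finger_gap: 0.0
```

Request:
play_rows --deltas '[[1, [0, 0, 0.1], [0, 0, 0]], [1, [0, 0, 0.1], [0, 0, 0]]]'

```text
t: 15.75
tcp_pos: [0.6163, -0.1198, 0.0825]
tool_rot: [3.141, 0.0, 1.899]
ft_force: [2.1, 2.0, 3.9]
finger_gap: 0.0005
```

Request:
play_rows --deltas '[[1, [0, 0, 0.1], [0, 0, 0]], [1, [0, 0, 0.1], [0, 0, 0]]]'

```text
t: 15.95
tcp_pos: [0.6162, -0.1198, 0.0814]
tool_rot: [3.141, 0.0, 1.899]
ft_force: [1.2, 2.5, 4.2]
finger_gap: 0.0007
```

Request:
play_rows --deltas '[[1, [0, 0, 0.1], [0, 0, 0]], [1, [0, 0, 0.1], [0, 0, 0]]]'

```text
t: 16.15
tcp_pos: [0.6161, -0.1198, 0.0804]
tool_rot: [3.141, -0.0, 1.899]
ft_force: [1.1, 2.6, 4.7]
finger_gap: 0.0005
```

Request:
play_rows --deltas '[[1, [0, 0, 0.08], [0, 0, 0]], [1, [0, 0, 0.08], [0, 0, 0]]]'

```text
t: 16.35
tcp_pos: [0.6162, -0.1197, 0.0798]
tool_rot: [3.141, 0.0, 1.899]
ft_force: [1.5, 2.6, 5.2]
finger_gap: 0.0002
```

Request:
play_rows --deltas '[[1, [0, 0, 0.08], [0, 0, 0]], [1, [0, 0, 0.08], [0, 0, 0]]]'

```text
t: 16.55
tcp_pos: [0.6162, -0.1197, 0.0792]
tool_rot: [3.141, 0.0, 1.899]
ft_force: [1.9, 3.0, 7.3]
finger_gap: 0.0003
```

Request:
play_rows --deltas '[[1, [0, 0, 0.08], [0, 0, 0]], [1, [0, 0, 0.08], [0, 0, 0]]]'

```text
t: 16.75
tcp_pos: [0.6163, -0.1197, 0.0785]
tool_rot: [3.141, 0.0, 1.899]
ft_force: [1.3, 3.3, 8.5]
finger_gap: 0.0001
```

Request:
play_rows --deltas '[[1, [0, 0, 0.08], [0, 0, 0]], [1, [0, 0, 0.08], [0, 0, 0]]]'

```text
t: 16.95
tcp_pos: [0.6163, -0.1196, 0.0779]
tool_rot: [3.14, 0.0, 1.899]
ft_force: [0.5, 3.8, 8.2]
finger_gap: 0.0005
```

Request:
play_rows --deltas '[[1, [0, 0, 0.08], [0, 0, 0]], [1, [0, 0, 0.08], [0, 0, 0]]]'

```text
t: 17.15
tcp_pos: [0.6164, -0.1195, 0.0772]
tool_rot: [3.14, 0.0, 1.899]
ft_force: [0.3, 2.9, 8.4]
finger_gap: 0.0005
```

Request:
play_rows --deltas '[[1, [0, 0, 0.06], [0, 0, 0]], [1, [0, 0, 0.06], [0, 0, 0]]]'

```text
t: 17.35
tcp_pos: [0.6164, -0.1195, 0.0768]
tool_rot: [3.14, 0.0, 1.899]
ft_force: [1.1, 3.5, 10.5]
finger_gap: 0.0009
```

Request:
play_rows --deltas '[[1, [0, 0, 0.06], [0, 0, 0]], [1, [0, 0, 0.06], [0, 0, 0]]]'

```text
t: 17.55
tcp_pos: [0.6165, -0.1194, 0.0763]
tool_rot: [3.14, 0.0, 1.899]
ft_force: [0.7, 4.2, 10.7]
finger_gap: 0.0002
```

Request:
play_rows --deltas '[[1, [0, 0, 0.07], [0, 0, 0]], [1, [0, 0, 0.07], [0, 0, 0]]]'

```text
t: 17.75
tcp_pos: [0.6165, -0.1194, 0.0757]
tool_rot: [3.14, 0.0, 1.899]
ft_force: [1.3, 5.2, 10.8]
finger_gap: 0.0005
```

Request:
play_rows --deltas '[[1, [0, 0, 0.07], [0, 0, 0]], [1, [0, 0, 0.07], [0, 0, 0]]]'

```text
t: 17.95
tcp_pos: [0.6162, -0.12, 0.0741]
tool_rot: [3.141, 0.001, 1.899]
ft_force: [2.6, 1.7, 4.1]
finger_gap: 0.0005
```

Request:
play_rows --deltas '[[1, [0, 0, 0.07], [0, 0, 0]], [1, [0, 0, 0.07], [0, 0, 0]]]'

```text
t: 18.15
tcp_pos: [0.6161, -0.12, 0.0729]
tool_rot: [3.141, 0.0, 1.899]
ft_force: [2.1, 1.0, 3.7]
finger_gap: 0.0003
```

Force dropped from 10.8 to 4.1 N, so post a appears to have clicked. On to post b.

Request:
play_rows --deltas '[[1, [0, 0, -2.5], [0, 0, 0]], [1, [-2, 0, -3.5], [0, 0, 0]], [1, [-6, 0, -3.5], [0, 0, 0]], [1, [-8, 0, -3], [0, 0, 0]], [1, [-8, 0, -3], [0, 0, 0]]]'

```text
t: 18.65
tcp_pos: [0.6406, -0.1985, 0.1008]
tool_rot: [-3.138, -0.001, 1.896]
ft_force: [0.1, 0.3, -0.2]
finger_gap: 0.0006
```

Run:
```python
from h import *
s=read_state();print(s["tcp_pos"],s["ft_force"]); print(press(1,.09))
im=viewer.get_image("scene");cv2.imwrite("pics/s9.png",cv2.resize(im[220:310,190:300],None,fx=7,fy=6,interpolation=cv2.INTER_CUBIC))
```

```text
[ 0.64058527 -0.19846574  0.10084999] [ 0.09948399  0.27694145 -0.21314656]
([0.22, 0.24, 1.08], [-0.19, -0.08, -0.17])
```

View pics/s9.png

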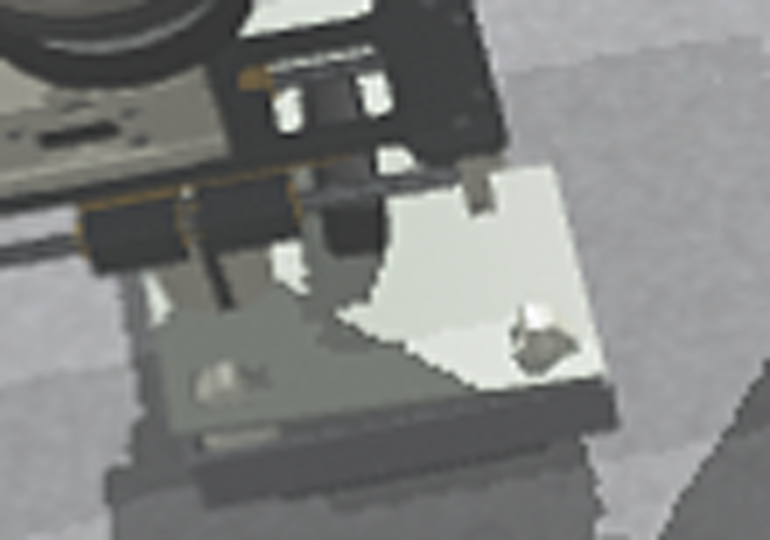

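Post a's pin, at (545,335), stands tall with the cover edge seated there. Post b, at (220,385), is still up. I'll press b.

Request:
play_rows --deltas '[[1, [0, 0, 0.8], [0, 0, 0]], [1, [0, 0, 1.3], [0, 0, 0]], [1, [0, 0, 1.7], [0, 0, 0]], [1, [0, 0, 1.8], [0, 0, 0]]]'

```text
t: 19.1
tcp_pos: [0.6413, -0.1947, 0.0842]
tool_rot: [-3.14, -0.001, 1.9]
ft_force: [0.1, 0.8, 0.3]
finger_gap: 0.0004
```

Request:
play_rows --deltas '[[1, [0, 0, 0.1], [0, 0, 0]], [1, [0, 0, 0.1], [0, 0, 0]]]'

```text
t: 19.3
tcp_pos: [0.6418, -0.1954, 0.0842]
tool_rot: [3.141, -0.0, 1.899]
ft_force: [0.7, 0.8, 0.7]
finger_gap: 0.0006
```

Request:
play_rows --deltas '[[1, [0, 0, 0.1], [0, 0, 0]], [1, [0, 0, 0.1], [0, 0, 0]]]'

```text
t: 19.5
tcp_pos: [0.642, -0.1957, 0.0835]
tool_rot: [3.141, 0.001, 1.899]
ft_force: [-0.1, 0.1, 1.3]
finger_gap: 0.0005
```

Request:
play_rows --deltas '[[1, [0, 0, 0.1], [0, 0, 0]], [1, [0, 0, 0.2], [0, 0, 0]], [1, [0, 0, 0.2], [0, 0, 0]]]'

```text
t: 19.8
tcp_pos: [0.6421, -0.1958, 0.0814]
tool_rot: [3.141, 0.001, 1.899]
ft_force: [0.4, -0.6, 4.4]
finger_gap: 0.0002
```

Request:
play_rows --deltas '[[1, [0, 0, 0.1], [0, 0, 0]], [1, [0, 0, 0.1], [0, 0, 0]]]'

```text
t: 20.0
tcp_pos: [0.642, -0.1957, 0.0802]
tool_rot: [3.141, 0.0, 1.899]
ft_force: [2.0, 0.0, 3.4]
finger_gap: 0.0008
```

Request:
play_rows --deltas '[[1, [0, 0, 0.1], [0, 0, 0]], [1, [0, 0, 0.1], [0, 0, 0]]]'

```text
t: 20.2
tcp_pos: [0.642, -0.1958, 0.0791]
tool_rot: [3.141, 0.0, 1.899]
ft_force: [2.7, -0.6, 3.3]
finger_gap: 0.0007
```

Request:
play_rows --deltas '[[1, [0, 0, 0.08], [0, 0, 0]], [1, [0, 0, 0.08], [0, 0, 0]]]'

```text
t: 20.4
tcp_pos: [0.642, -0.1958, 0.0784]
tool_rot: [3.141, 0.0, 1.899]
ft_force: [1.6, -1.0, 4.2]
finger_gap: 0.0005
```

Request:
play_rows --deltas '[[1, [0, 0, 0.08], [0, 0, 0]], [1, [0, 0, 0.08], [0, 0, 0]]]'

```text
t: 20.6
tcp_pos: [0.6422, -0.1959, 0.0779]
tool_rot: [3.141, 0.001, 1.899]
ft_force: [2.2, -1.0, 6.0]
finger_gap: 0.0004
```

Request:
play_rows --deltas '[[1, [0, 0, 0.08], [0, 0, 0]], [1, [0, 0, 0.08], [0, 0, 0]]]'

```text
t: 20.8
tcp_pos: [0.6423, -0.1959, 0.0773]
tool_rot: [3.14, 0.001, 1.899]
ft_force: [1.8, -0.5, 7.8]
finger_gap: 0.0003
```

Request:
play_rows --deltas '[[1, [0, 0, 0.08], [0, 0, 0]], [1, [0, 0, 0.08], [0, 0, 0]]]'

```text
t: 21.0
tcp_pos: [0.6425, -0.196, 0.0768]
tool_rot: [3.14, 0.002, 1.899]
ft_force: [2.7, -1.7, 8.0]
finger_gap: 0.0003
```

Request:
play_rows --deltas '[[1, [0, 0, 0.08], [0, 0, 0]], [1, [0, 0, 0.08], [0, 0, 0]]]'

```text
t: 21.2
tcp_pos: [0.6426, -0.1961, 0.0762]
tool_rot: [3.14, 0.002, 1.899]
ft_force: [2.0, -1.8, 8.4]
finger_gap: 0.0007
```

Request:
play_rows --deltas '[[1, [0, 0, 0.08], [0, 0, 0]], [1, [0, 0, 0.08], [0, 0, 0]]]'

```text
t: 21.4
tcp_pos: [0.6427, -0.1961, 0.0756]
tool_rot: [3.139, 0.002, 1.899]
ft_force: [1.4, -1.5, 9.0]
finger_gap: 0.0004
```

Request:
play_rows --deltas '[[1, [0, 0, 0.07], [0, 0, 0]], [1, [0, 0, 0.07], [0, 0, 0]]]'

```text
t: 21.6
tcp_pos: [0.6429, -0.1962, 0.0751]
tool_rot: [3.139, 0.002, 1.899]
ft_force: [2.2, -2.0, 9.1]
finger_gap: 0.0003
```

Request:
play_rows --deltas '[[1, [0, 0, 0.07], [0, 0, 0]], [1, [0, 0, 0.07], [0, 0, 0]]]'

```text
t: 21.8
tcp_pos: [0.6425, -0.196, 0.0738]
tool_rot: [3.14, 0.002, 1.899]
ft_force: [4.1, -0.9, 6.0]
finger_gap: 0.0002
```

Request:
play_rows --deltas '[[1, [0, 0, 0.07], [0, 0, 0]], [1, [0, 0, 0.07], [0, 0, 0]]]'

```text
t: 22.0
tcp_pos: [0.6426, -0.1961, 0.0728]
tool_rot: [3.14, 0.002, 1.899]
ft_force: [3.5, -1.9, 5.1]
finger_gap: 0.0005
```

Request:
play_rows --deltas '[[1, [0, 0, 0.07], [0, 0, 0]], [1, [0, 0, 0.07], [0, 0, 0]]]'

```text
t: 22.2
tcp_pos: [0.6422, -0.1959, 0.0717]
tool_rot: [3.141, 0.001, 1.899]
ft_force: [3.5, -1.1, 4.1]
finger_gap: 0.0004
```

Request:
play_rows --deltas '[[1, [0, 0, 0.07], [0, 0, 0]], [1, [0, 0, 0.07], [0, 0, 0]]]'

```text
t: 22.4
tcp_pos: [0.6424, -0.196, 0.0713]
tool_rot: [3.14, 0.001, 1.899]
ft_force: [3.6, -0.9, 6.2]
finger_gap: 0.0003
```

Request:
play_rows --deltas '[[1, [0, 0, 0.07], [0, 0, 0]], [1, [0, 0, 0.07], [0, 0, 0]]]'

```text
t: 22.6
tcp_pos: [0.6426, -0.1961, 0.0709]
tool_rot: [3.14, 0.002, 1.899]
ft_force: [3.1, -1.9, 8.1]
finger_gap: 0.0001
```

Request:
play_rows --deltas '[[1, [0, 0, -2.5], [0, 0, 0]], [1, [2, -3, -3], [0, 0, 0]], [1, [4, -7, -3], [0, 0, 0]], [1, [5, -10.4, -2.7], [0, 0, 0]], [1, [5.6, -10.4, -2.7], [0, 0, 0]]]'

```text
t: 23.1
tcp_pos: [0.5212, -0.1759, 0.0969]
tool_rot: [-3.138, -0.003, 1.897]
ft_force: [-0.2, 0.9, -0.7]
finger_gap: 0.0005
```

Run:
```python
from h import *
s=read_state();print(s["tcp_pos"],s["ft_force"]); print(press(2,.09), press(3,.09))
im=viewer.get_image("scene");cv2.imwrite("pics/s10.png",cv2.resize(im[220:310,190:300],None,fx=7,fy=6,interpolation=cv2.INTER_CUBIC))
```

```text
[ 0.52116043 -0.17591638  0.09689966] [-0.20844176  0.89944426 -0.67229085]
([0.64, 0.42, 0.69], [-0.19, -0.16, -0.11]) ([-4.16, 0.43, 0.68], [-0.19, -0.16, -0.11])
```

View pics/s10.png

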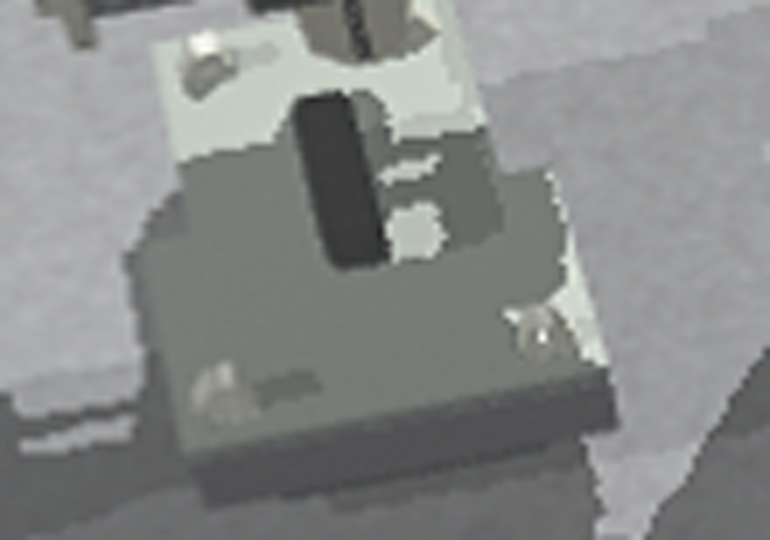

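The wide end is flush at both posts, a (540,335) and b (220,395). Next are c and d.

Request:
play_rows --deltas '[[1, [0.8, 0, 0], [0, 0, 0]], [1, [0.8, 0, 0.5], [0, 0, 0]], [1, [0.8, 0, 0.5], [0, 0, 0]]]'

```text
t: 23.45
tcp_pos: [0.5227, -0.1678, 0.0906]
tool_rot: [-3.14, -0.002, 1.9]
ft_force: [-0.2, -0.4, 0.0]
finger_gap: 0.0002
```

Run:
```python
from h import *
s=read_state();print(s["tcp_pos"],s["ft_force"]); print(press(2,.085))
```

```text
[ 0.52270904 -0.16775653  0.09061534] [-0.22711057 -0.36511556  0.01119017]
([-0.09, 0.01, 0.56], [-0.09, -0.1, 0.07])
```

Request:
play_rows --deltas '[[1, [-0.05, 0, 0.4], [0, 0, 0]], [1, [-0.05, 0, 0.8], [0, 0, 0]], [1, [-0.05, 0, 0.8], [0, 0, 0]]]'

```text
t: 23.75
tcp_pos: [0.5226, -0.1689, 0.0831]
tool_rot: [-3.141, -0.001, 1.899]
ft_force: [-0.0, 1.3, -0.2]
finger_gap: 0.0007
```

Request:
play_rows --deltas '[[1, [0, 0, 0.1], [0, 0, 0]], [1, [0, 0, 0.1], [0, 0, 0]]]'

```text
t: 23.95
tcp_pos: [0.5228, -0.1691, 0.083]
tool_rot: [3.142, -0.0, 1.899]
ft_force: [-0.0, 0.3, 0.3]
finger_gap: 0.0005
```

Request:
play_rows --deltas '[[1, [0, 0, 0.1], [0, 0, 0]], [1, [0, 0, 0.1], [0, 0, 0]]]'

```text
t: 24.15
tcp_pos: [0.5228, -0.1691, 0.0821]
tool_rot: [3.141, 0.0, 1.899]
ft_force: [0.8, -0.4, 0.4]
finger_gap: 0.0004
```

Request:
play_rows --deltas '[[1, [0, 0, 0.1], [0, 0, 0]], [1, [0, 0, 0.1], [0, 0, 0]]]'

```text
t: 24.35
tcp_pos: [0.5228, -0.169, 0.081]
tool_rot: [3.142, -0.0, 1.899]
ft_force: [-0.2, 0.9, 0.2]
finger_gap: 0.0006
```

Request:
play_rows --deltas '[[1, [0, 0, 0.1], [0, 0, 0]], [1, [0, 0, 0.1], [0, 0, 0]]]'

```text
t: 24.55
tcp_pos: [0.5228, -0.169, 0.0799]
tool_rot: [-3.142, -0.0, 1.899]
ft_force: [-0.4, -0.4, -0.4]
finger_gap: 0.0001
```

Request:
play_rows --deltas '[[1, [0, 0, 0.1], [0, 0, 0]], [1, [0, 0, 0.1], [0, 0, 0]]]'

```text
t: 24.75
tcp_pos: [0.5228, -0.169, 0.0789]
tool_rot: [-3.142, -0.0, 1.899]
ft_force: [-0.9, 0.6, -0.6]
finger_gap: 0.0003
```

Request:
play_rows --deltas '[[1, [0, 0, 0.1], [0, 0, 0]], [1, [0, 0, 0.1], [0, 0, 0]]]'

```text
t: 24.95
tcp_pos: [0.5228, -0.169, 0.0779]
tool_rot: [-3.141, -0.0, 1.899]
ft_force: [0.5, 0.7, 0.4]
finger_gap: 0.0002
```

Request:
play_rows --deltas '[[1, [0, 0, 0.1], [0, 0, 0]], [1, [0, 0, 0.1], [0, 0, 0]]]'

```text
t: 25.15
tcp_pos: [0.5228, -0.169, 0.0769]
tool_rot: [-3.141, -0.0, 1.899]
ft_force: [0.4, -0.0, -0.4]
finger_gap: 0.0003
```

Request:
play_rows --deltas '[[1, [0, 0, 0.1], [0, 0, 0]], [1, [0, 0, 0.1], [0, 0, 0]]]'

```text
t: 25.35
tcp_pos: [0.5228, -0.169, 0.0759]
tool_rot: [-3.142, -0.0, 1.899]
ft_force: [-0.9, 0.1, 0.1]
finger_gap: 0.0004
```

Request:
play_rows --deltas '[[1, [0, 0, 0.1], [0, 0, 0]], [1, [0, 0, 0.1], [0, 0, 0]]]'

```text
t: 25.55
tcp_pos: [0.5228, -0.169, 0.0749]
tool_rot: [-3.142, -0.0, 1.899]
ft_force: [-0.7, -0.3, 0.6]
finger_gap: 0.0002
```

Request:
play_rows --deltas '[[1, [0, 0, 0.1], [0, 0, 0]], [1, [0, 0, 0.1], [0, 0, 0]]]'

```text
t: 25.75
tcp_pos: [0.5228, -0.169, 0.0739]
tool_rot: [-3.141, -0.0, 1.899]
ft_force: [0.5, -0.3, -0.3]
finger_gap: 0.0004
```

Request:
play_rows --deltas '[[1, [0, 0, 0.1], [0, 0, 0]], [1, [0, 0, 0.1], [0, 0, 0]]]'

```text
t: 25.95
tcp_pos: [0.5229, -0.1691, 0.0731]
tool_rot: [3.141, 0.0, 1.899]
ft_force: [-0.9, 0.2, 1.8]
finger_gap: 0.0001
```

Request:
play_rows --deltas '[[1, [0, 0, 0.1], [0, 0, 0]], [1, [0, 0, 0.1], [0, 0, 0]]]'

```text
t: 26.15
tcp_pos: [0.5228, -0.169, 0.0722]
tool_rot: [3.142, -0.0, 1.899]
ft_force: [-1.2, 0.2, 3.8]
finger_gap: 0.0005
```

Request:
play_rows --deltas '[[1, [0, 0, 0.1], [0, 0, 0]], [1, [0, 0, 0.1], [0, 0, 0]]]'

```text
t: 26.35
tcp_pos: [0.5228, -0.169, 0.0711]
tool_rot: [3.142, -0.0, 1.899]
ft_force: [-1.5, -0.7, 3.3]
finger_gap: 0.0002
```

Request:
play_rows --deltas '[[1, [0, 0, 0.1], [0, 0, 0]], [1, [0, 0, 0.1], [0, 0, 0]]]'

```text
t: 26.55
tcp_pos: [0.5228, -0.169, 0.07]
tool_rot: [3.142, -0.0, 1.899]
ft_force: [-2.0, -0.3, 4.8]
finger_gap: 0.0006
```

Request:
play_rows --deltas '[[1, [0, 0, 0.1], [0, 0, 0]], [1, [0, 0, 0.1], [0, 0, 0]]]'

```text
t: 26.75
tcp_pos: [0.5228, -0.169, 0.069]
tool_rot: [-3.142, -0.0, 1.899]
ft_force: [-2.2, -0.2, 3.8]
finger_gap: 0.0003
```

Request:
play_rows --deltas '[[1, [0, 0, 0.1], [0, 0, 0]], [1, [0, 0, 0.1], [0, 0, 0]]]'

```text
t: 26.95
tcp_pos: [0.5227, -0.169, 0.0682]
tool_rot: [-3.142, -0.0, 1.899]
ft_force: [-3.2, 0.1, 7.7]
finger_gap: 0.0001
```

Request:
play_rows --deltas '[[1, [0, 0, 0.08], [0, 0, 0]], [1, [0, 0, 0.08], [0, 0, 0]]]'

```text
t: 27.15
tcp_pos: [0.5227, -0.1691, 0.0678]
tool_rot: [-3.141, 0.0, 1.899]
ft_force: [-3.5, 1.0, 10.2]
finger_gap: 0.0003
```

Request:
play_rows --deltas '[[1, [0, 0, 0.08], [0, 0, 0]], [1, [0, 0, 0.08], [0, 0, 0]]]'

```text
t: 27.35
tcp_pos: [0.5226, -0.1691, 0.0673]
tool_rot: [-3.141, 0.0, 1.899]
ft_force: [-5.8, 0.8, 12.6]
finger_gap: 0.0001
```

Request:
play_rows --deltas '[[1, [0, 0, 0.08], [0, 0, 0]], [1, [0, 0, 0.08], [0, 0, 0]]]'

```text
t: 27.55
tcp_pos: [0.5225, -0.1691, 0.0668]
tool_rot: [-3.141, 0.0, 1.899]
ft_force: [-7.1, 1.2, 15.3]
finger_gap: 0.0006
```

Request:
play_rows --deltas '[[1, [0, 0, -3], [0, 0, 0]], [1, [-2.4, 3, -8], [0, 0, 0]], [1, [-2.4, 8, -13], [0, 0, 0]], [1, [-2.4, 11.5, -16], [0, 0, 0]], [1, [-2.4, 11.5, -16], [0, 0, 0]]]'

```text
t: 28.05
tcp_pos: [0.6424, -0.1541, 0.2286]
tool_rot: [3.137, 0.003, 1.9]
ft_force: [0.3, -1.7, -0.8]
finger_gap: -0.0001
```

Request:
play_rows --deltas '[[1, [0, 0, 0], [0, 0, 0]], [1, [0, 0, 0], [0, 0, 0]]]'

```text
t: 28.25
tcp_pos: [0.6389, -0.1545, 0.2242]
tool_rot: [-3.14, -0.001, 1.899]
ft_force: [0.1, -0.3, 0.3]
finger_gap: 0.0002
```

Run:
```python
from h import *
s=read_state();np.save("s11.npy",s,allow_pickle=True);print(s["tcp_pos"],s["tool_rot"],s["ft_force"])
im=viewer.get_image("wrist");cv2.imwrite("pics/w11.png",im)
cm=cam("wrist",s)
t=[]
for x,y in XY:
    q=proj(place(C,.073,np.array([[x,y]])),cm)[0].astype(int); print(q)
    t.append(cv2.resize(im[max(q[1]-18,0):q[1]+18,q[0]-18:q[0]+18],(280,280),interpolation=cv2.INTER_CUBIC))
cv2.imwrite("pics/w11h.png",np.vstack([np.hstack([t[3],t[2]]),np.hstack([t[1],t[0]])]))
im=viewer.get_image("scene");cv2.imwrite("pics/s11.png",cv2.resize(im[205:310,190:300],None,fx=7,fy=5.5,interpolation=cv2.INTER_CUBIC))
```

```text
[ 0.63893929 -0.15445928  0.22415503] [-3.14017246e+00 -1.04333960e-03  1.89943628e+00] [ 0.12972336 -0.26375755  0.29541116]
[375 239]
[269 239]
[362  59]
[281  59]
```

View pics/w11h.png

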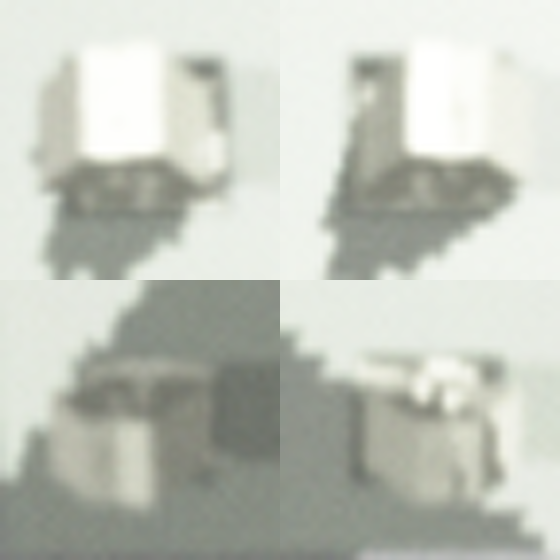

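View pics/s11.png

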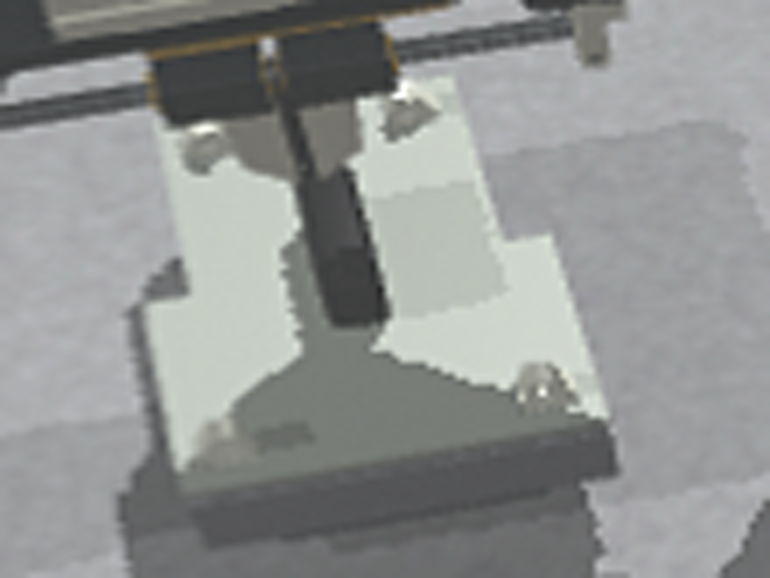

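All four pins stand tall, and the hooks overlap the outer hole edges in each crop. Post c's plate height felt seated, at 0.073. I'll probe d, then a and b, to confirm the same height.

Run:
```python
from h import *
print(press(3,.078))
```

```text
([-2.44, -11.27, 14.58], [-0.18, -0.14, -0.03])
```

Request:
play_rows --deltas '[[1, [-2.4, -4, 3], [0, 0, 0]], [1, [-2.4, -8, 7], [0, 0, 0]], [1, [-2.4, -11.3, 11], [0, 0, 0]], [1, [-2.4, -11.3, 13.5], [0, 0, 0]], [1, [-2.4, -11.3, 14.2], [0, 0, 0]]]'

```text
t: 28.85
tcp_pos: [0.5351, -0.2131, 0.0792]
tool_rot: [-3.135, -0.008, 1.896]
ft_force: [-0.9, -0.1, 0.9]
finger_gap: 0.0004
```

Request:
play_rows --deltas '[[1, [0, 0, 0.2], [0, 0, 0]], [1, [0, 0, 0.4], [0, 0, 0]], [1, [0, 0, 0.4], [0, 0, 0]]]'

```text
t: 29.15
tcp_pos: [0.5415, -0.2139, 0.0809]
tool_rot: [3.14, 0.002, 1.9]
ft_force: [0.0, -0.0, 0.3]
finger_gap: 0.0001
```

Run:
```python
from h import *
s=read_state();print(s["tcp_pos"],s["ft_force"]);print(press(3,.073))
```

```text
[ 0.54154712 -0.2139166   0.08093935] [ 0.01351701 -0.01459436  0.25981987]
([0.09, -0.29, 0.79], [0.11, 0.11, 0.05])
```

Request:
play_rows --deltas '[[1, [0, -0.2, 0.3], [0, 0, 0]], [1, [0, -0.2, 0.6], [0, 0, 0]], [1, [0, -0.2, 0.6], [0, 0, 0]]]'

```text
t: 29.45
tcp_pos: [0.5383, -0.2142, 0.0735]
tool_rot: [-3.142, -0.0, 1.899]
ft_force: [0.1, -0.3, 0.4]
finger_gap: 0.0005
```

Request:
play_rows --deltas '[[1, [0, 0, 0.1], [0, 0, 0]], [1, [0, 0, 0.1], [0, 0, 0]]]'

```text
t: 29.65
tcp_pos: [0.5384, -0.2146, 0.0729]
tool_rot: [3.141, 0.0, 1.899]
ft_force: [-1.6, 0.6, 3.0]
finger_gap: 0.0004
```

Request:
play_rows --deltas '[[1, [0, 0, 0.1], [0, 0, 0]], [1, [0, 0, 0.1], [0, 0, 0]]]'

```text
t: 29.85
tcp_pos: [0.5384, -0.2145, 0.0718]
tool_rot: [3.141, 0.0, 1.899]
ft_force: [-2.0, -0.7, 3.6]
finger_gap: 0.0005
```

Request:
play_rows --deltas '[[1, [0, 0, 0.1], [0, 0, 0]], [1, [0, 0, 0.1], [0, 0, 0]]]'

```text
t: 30.05
tcp_pos: [0.5384, -0.2146, 0.0707]
tool_rot: [3.141, 0.0, 1.899]
ft_force: [-1.3, -1.1, 4.3]
finger_gap: 0.0006
```

Request:
play_rows --deltas '[[1, [0, 0, 0.1], [0, 0, 0]], [1, [0, 0, 0.2], [0, 0, 0]], [1, [0, 0, 0.2], [0, 0, 0]]]'

```text
t: 30.35
tcp_pos: [0.5383, -0.2145, 0.0686]
tool_rot: [3.142, 0.0, 1.899]
ft_force: [-1.4, -0.4, 4.0]
finger_gap: 0.0004
```

Request:
play_rows --deltas '[[1, [0, 0, 0.1], [0, 0, 0]], [1, [0, 0, 0.1], [0, 0, 0]]]'

```text
t: 30.55
tcp_pos: [0.5383, -0.2148, 0.068]
tool_rot: [3.142, 0.001, 1.899]
ft_force: [-3.1, -1.0, 7.2]
finger_gap: 0.0004
```

Request:
play_rows --deltas '[[1, [0, 0, 0.1], [0, 0, 0]], [1, [0, 0, 0.1], [0, 0, 0]]]'

```text
t: 30.75
tcp_pos: [0.5383, -0.215, 0.0675]
tool_rot: [3.141, 0.001, 1.899]
ft_force: [-4.5, -1.1, 11.1]
finger_gap: 0.0003
```

Request:
play_rows --deltas '[[1, [0, 0, 0.08], [0, 0, 0]], [1, [0, 0, 0.08], [0, 0, 0]]]'

```text
t: 30.95
tcp_pos: [0.5383, -0.2152, 0.0671]
tool_rot: [3.141, 0.002, 1.899]
ft_force: [-4.4, -1.5, 13.4]
finger_gap: 0.0001
```

Post d matches c: contact at 0.073, then the hard stop at about 0.068. Next I'll check b and a.

Request:
play_rows --deltas '[[1, [0, 0, -2.5], [0, 0, 0]], [1, [-0.5, 3, -2.8], [0, 0, 0]], [1, [-1.5, 8, -2.8], [0, 0, 0]], [1, [-1.6, 10.4, -1.5], [0, 0, 0]], [1, [-1.6, 10.4, -1.0], [0, 0, 0]]]'

```text
t: 31.45
tcp_pos: [0.6441, -0.1942, 0.0737]
tool_rot: [3.141, -0.001, 1.901]
ft_force: [-0.2, 0.5, -0.5]
finger_gap: 0.0005
```

Request:
play_rows --deltas '[[1, [0, 0, 0], [0, 0, 0]], [1, [0, 0, 0.1], [0, 0, 0]], [1, [0, 0, 0.1], [0, 0, 0]]]'

```text
t: 31.75
tcp_pos: [0.6411, -0.1965, 0.0751]
tool_rot: [-3.141, -0.0, 1.898]
ft_force: [-0.9, 0.7, -0.2]
finger_gap: 0.0002
```

Run:
```python
from h import *
s=read_state();print(s["tcp_pos"],s["ft_force"]);print(press(1,.073))
```

```text
[ 0.64110827 -0.19648777  0.07512682] [-0.85545051  0.69076953 -0.17900545]
([0.05, 0.12, 0.21], [-0.02, -0.02, -0.04])
```

Request:
play_rows --deltas '[[1, [0, 0.05, 0.1], [0, 0, 0]], [1, [0, 0.05, 0.1], [0, 0, 0]]]'

```text
t: 31.95
tcp_pos: [0.6421, -0.1963, 0.0743]
tool_rot: [3.141, 0.0, 1.898]
ft_force: [-0.3, -0.8, 0.1]
finger_gap: 0.0002
```

Request:
play_rows --deltas '[[1, [0, 0, 0.1], [0, 0, 0]], [1, [0, 0, 0.1], [0, 0, 0]]]'

```text
t: 32.15
tcp_pos: [0.6424, -0.1961, 0.0731]
tool_rot: [3.141, 0.0, 1.899]
ft_force: [-0.4, -0.5, 0.4]
finger_gap: 0.0003
```

Request:
play_rows --deltas '[[1, [0, 0, 0.1], [0, 0, 0]], [1, [0, 0, 0.1], [0, 0, 0]]]'

```text
t: 32.35
tcp_pos: [0.6426, -0.1961, 0.0722]
tool_rot: [3.141, 0.001, 1.899]
ft_force: [-0.5, -0.3, 3.8]
finger_gap: 0.0001
```

Request:
play_rows --deltas '[[1, [0, 0, 0.1], [0, 0, 0]], [1, [0, 0, 0.2], [0, 0, 0]], [1, [0, 0, 0.2], [0, 0, 0]]]'

```text
t: 32.65
tcp_pos: [0.6426, -0.1961, 0.07]
tool_rot: [3.141, 0.0, 1.899]
ft_force: [0.3, -1.0, 4.0]
finger_gap: 0.0003
```

Request:
play_rows --deltas '[[1, [0, 0, 0.1], [0, 0, 0]], [1, [0, 0, 0.15], [0, 0, 0]], [1, [0, 0, 0.15], [0, 0, 0]]]'

```text
t: 32.95
tcp_pos: [0.6426, -0.1961, 0.0685]
tool_rot: [3.141, 0.0, 1.899]
ft_force: [0.2, -1.5, 4.5]
finger_gap: 0.0007
```

Request:
play_rows --deltas '[[1, [0, 0, 0.1], [0, 0, 0]], [1, [0, 0, 0.1], [0, 0, 0]]]'

```text
t: 33.15
tcp_pos: [0.6429, -0.1962, 0.0678]
tool_rot: [3.141, 0.001, 1.899]
ft_force: [0.8, -1.0, 6.2]
finger_gap: 0.0006
```

Request:
play_rows --deltas '[[1, [0, 0, 0.1], [0, 0, 0]], [1, [0, 0, 0.1], [0, 0, 0]]]'

```text
t: 33.35
tcp_pos: [0.6431, -0.1963, 0.0673]
tool_rot: [3.14, 0.001, 1.899]
ft_force: [0.9, -0.5, 9.3]
finger_gap: 0.0002
```

Request:
play_rows --deltas '[[1, [0, 0, 0.08], [0, 0, 0]], [1, [0, 0, 0.08], [0, 0, 0]]]'

```text
t: 33.55
tcp_pos: [0.6433, -0.1963, 0.0669]
tool_rot: [3.139, 0.002, 1.899]
ft_force: [0.3, -0.8, 10.0]
finger_gap: 0.0004
```

Request:
play_rows --deltas '[[1, [0, 0, -2.5], [0, 0, 0]], [1, [3, 0, -2.5], [0, 0, 0]], [1, [8, 0, -1.6], [0, 0, 0]], [1, [8, 0, -0.9], [0, 0, 0]], [1, [8, 0, -0.9], [0, 0, 0]]]'

```text
t: 34.05
tcp_pos: [0.6152, -0.1184, 0.0731]
tool_rot: [-3.139, -0.003, 1.901]
ft_force: [0.3, 0.1, 0.4]
finger_gap: 0.0005
```

Request:
play_rows --deltas '[[1, [0, 0, 0], [0, 0, 0]], [1, [0, 0, 0.1], [0, 0, 0]], [1, [0, 0, 0.1], [0, 0, 0]]]'

```text
t: 34.35
tcp_pos: [0.6168, -0.1212, 0.0734]
tool_rot: [3.141, 0.0, 1.898]
ft_force: [-0.6, -0.4, -0.1]
finger_gap: 0.0004
```

Request:
play_rows --deltas '[[1, [0, 0, 0.1], [0, 0, 0]], [1, [0, 0, 0.1], [0, 0, 0]]]'

```text
t: 34.55
tcp_pos: [0.6169, -0.1208, 0.0728]
tool_rot: [3.141, 0.001, 1.898]
ft_force: [-0.7, -0.6, 1.7]
finger_gap: 0.0005
```

Request:
play_rows --deltas '[[1, [0, 0, 0.1], [0, 0, 0]], [1, [0, 0, 0.1], [0, 0, 0]]]'

```text
t: 34.75
tcp_pos: [0.6168, -0.1206, 0.0719]
tool_rot: [3.141, 0.001, 1.899]
ft_force: [0.2, -2.0, 3.6]
finger_gap: 0.0003
```

Request:
play_rows --deltas '[[1, [0, 0, 0.1], [0, 0, 0]], [1, [0, 0, 0.1], [0, 0, 0]]]'

```text
t: 34.95
tcp_pos: [0.6168, -0.1205, 0.0707]
tool_rot: [3.141, 0.001, 1.899]
ft_force: [0.1, -1.8, 2.8]
finger_gap: 0.0007
```

Request:
play_rows --deltas '[[1, [0, 0, 0.1], [0, 0, 0]], [1, [0, 0, 0.2], [0, 0, 0]], [1, [0, 0, 0.2], [0, 0, 0]]]'

```text
t: 35.25
tcp_pos: [0.6168, -0.1203, 0.0686]
tool_rot: [3.141, 0.0, 1.899]
ft_force: [-0.2, -2.8, 4.5]
finger_gap: 0.0003
```

Request:
play_rows --deltas '[[1, [0, 0, 0.1], [0, 0, 0]], [1, [0, 0, 0.1], [0, 0, 0]]]'

```text
t: 35.45
tcp_pos: [0.6169, -0.1203, 0.0677]
tool_rot: [3.141, 0.0, 1.899]
ft_force: [0.3, -3.2, 4.7]
finger_gap: 0.0
```

Request:
play_rows --deltas '[[1, [0, 0, 0.1], [0, 0, 0]], [1, [0, 0, 0.1], [0, 0, 0]]]'

```text
t: 35.65
tcp_pos: [0.6171, -0.1201, 0.0672]
tool_rot: [3.14, 0.001, 1.899]
ft_force: [0.9, -1.7, 7.3]
finger_gap: 0.0008
```

Request:
play_rows --deltas '[[1, [0, 0, 0.1], [0, 0, 0]], [1, [0, 0, 0.1], [0, 0, 0]]]'

```text
t: 35.85
tcp_pos: [0.6174, -0.12, 0.0667]
tool_rot: [3.14, 0.001, 1.899]
ft_force: [-0.8, -1.0, 10.4]
finger_gap: 0.0006
```

All four points agree, with contact at 0.073 and the stop at about 0.067–0.068. I'll retract and take a last look.

Request:
play_rows --deltas '[[1, [0, 0, -2.5], [0, 0, 0]], [1, [-2, 0.5, -7], [0, 0, 0]], [1, [-3.9, 1, -12], [0, 0, 0]], [1, [-3.9, 1, -16], [0, 0, 0]], [1, [-3.9, 1, -16], [0, 0, 0]]]'

```text
t: 36.35
tcp_pos: [0.6411, -0.1547, 0.232]
tool_rot: [3.133, 0.006, 1.899]
ft_force: [0.7, 0.1, 0.7]
finger_gap: 0.0005
```

Request:
play_rows --deltas '[[1, [0, 0, 0], [0, 0, 0]], [1, [0, 0, 0], [0, 0, 0]], [1, [0, 0, 0], [0, 0, 0]]]'

```text
t: 36.65
tcp_pos: [0.6377, -0.1532, 0.2232]
tool_rot: [-3.138, -0.003, 1.899]
ft_force: [0.4, 0.3, -0.4]
finger_gap: 0.0006
```

Run:
```python
from h import *
s=read_state();print(s["tcp_pos"],s["ft_force"],s["t"])
im=viewer.get_image("wrist");cm=cam("wrist",s)
cv2.imwrite("pics/w12c.png",cv2.resize(im[30:265,230:410],None,fx=3.5,fy=2.5,interpolation=cv2.INTER_CUBIC))
t=viewer.get_image("top");cv2.imwrite("pics/t12.png",t)
```

```text
[ 0.63774983 -0.15321235  0.22320688] [ 0.35471677  0.33117331 -0.40785507] 36.65
```

View pics/w12c.png

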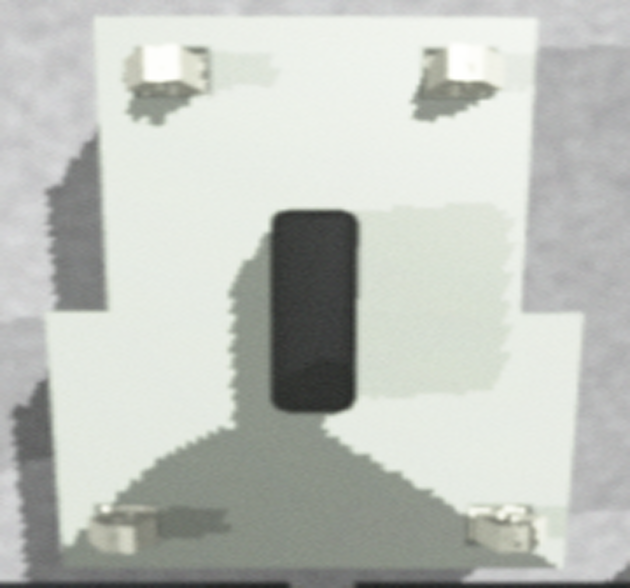

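View pics/t12.png

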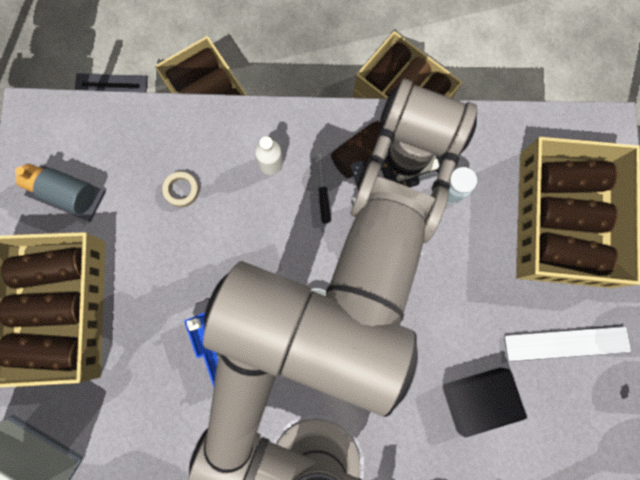

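The cover lies flush with the four hooked pins standing tall, at crop (165,70), (460,70), (125,530) and (505,530). The bystanders in view haven't moved, so I'll hand in.

```bash
python3 -c "
from h import *
print(robot.hand_in())"
```

```text
the job is handed in; nothing more can be done
None
```

The cover is on the grey box, wide end over wide end, with all four posts through their holes. I let go, pressed beside each post, and handed in at about 36.7 s; no verdict was reported.

- **Seating:** I felt a clear force drop only at a (10.8 to 4.1 N) and b (9.1 to about 5 N). When I got to c and d, the plate was already at seated height, so I never felt their clicks or saw when they happened.
- **Final probes:** Pressing again beside each post gave the same result at all four. Contact came at about 73 mm (shoulder height plus plate thickness). The hard stop came about 5 mm lower, with no more clicks.
- **Forces:** The highest downward force I read was 15.3 N (at c), well under the 30 N limit.
- **Last pictures:** The cover looks flush with all four pins standing tall, and an earlier close-up showed the hooks over the outer hole edges. The robot was clear of everything.
- **Bystanders:** The bottle, tape roll, screwdriver and jar are where they started. The bowl was almost fully hidden by the arm in the last picture and the log partly hidden, so I couldn't check those two properly, but no move went near them.

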